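Close the dried sample pots with their piled lids

ROBOT

A 6-joint arm with a two-finger parallel gripper is mounted at the origin on a cart in front of the work surface, level with it; the furniture and walls round the work are solid. World frame = base frame: x ahead of the robot, y to its left, z up, the work surface at z = 0. Lengths are in m, angles in rad, forces in N, time in s.
With the tool pointing down it reaches from about 0.35 to 0.775 m from the base axis. Payload 5.5 kg.
Tool frame: the origin (TCP) lies midway between the tips of the shut fingers; the grasp point (between the pads) lies 19 mm behind it; z points along the fingers, y is the direction in which the jaws open and shut (so a half turn about z gives the same grasp; the last joint's range is limited). The gripper opens to 85 mm and grips with 20 to 120 N. Pads are 22 mm wide; open, the fingers measure 114 mm over their backs; the gripper's body (76 mm by 85 mm) begins 54 mm behind the grasp point. The pads swing forward as they close: fully open they stand 13 mm farther back than shut.
Start: joints at [1.186, 0.313, 0.046, 1.304, 0, 1.431], TCP at [0.139, 0.558, 0.231] pointing down, gripper open.
Joint ranges: [-2.76, 2.76], [-0.86, 1.69], [-1.03, 1.26], [-2.2, 2.34], [-1.47, 1.5], [-3.14, 3.14]. Speed limits (rad/s): [2.57, 2.57, 3.14, 3.14, 3.14, 3.14].

INTERFACE

Orientations are given as a unit quaternion [w, x, y, z].
In Python, from workcell import env gives the robot as it stands.
- The arm moves only by the shell command python3 -m pendant 'ROWS' [FORCE]. ROWS is JSON, a list of rows, each a list of 3 entries, a list of its own where there are three numbers: the shift along the tool's x, y, z each as a share of 20 mm, from -1 to 1, then the turn about the tool's z as a share of 6 degrees, from -1 to 1, then the closure, from -1 (fully open) to 1 (shut). In form: [[[tx, ty, tz], turn, claw], ...]. A call has 1 to 12 rows; each row shifts and turns the commanded pose from where the row before left it, along the tool's axes as they then stand; what a row does not reach is not made up. A row lasts 1/8 s, in which the tool goes at most 62.5 mm and 10.7 degrees, less where a joint would pass 70% of its speed; a pose out of reach is approached as far as the arm can. A call with a number of a shift or a turn outside -1 to 1 is refused whole. A call with a gripper value outside its range is refused whole. The fingers move at their own pace and stop on an object; FORCE is the grip in N (left out, the last holds). Time passes only in rows, so rows that do not move let the fingers close. It gives the time, the measured TCP pose, the force and the opening at its end, in the units of the state.
- env.get_state(): the state, without advancing time (a new reading comes with each control period).
- env.read_camera(name): name is "scene" or "top" or "wrist"; returns a dict with "color" (400x640x3 uint8, blue, green, red), "mtx" (3x3 intrinsics, pixels), "view" (4x4, takes a point from world to camera coordinates). Camera axes: x right, y down, z forward; pixel columns grow to the right and rows downward; lengths in m; the calibration is good to about 2 mm. A picture is of the moment at which its call begins. There is no depth.
- env.hand_in(): hands the job in, once; it reports no verdict.
Trained networks look in the newest picture that a camera, given by its name, has taken for a name from the list of things; names that differ only in an ending like _2 or _b are one class to them, and where a whole thing is asked for, a point or a joint stands for the part that bears it (a point fixed in the world has none). Each returns a list of dicts, best first, with "p" (0 to 1); they miss things now and then, are a little off and sometimes report something else, mostly with a low value. They report only what shows in the picture. A call takes as long as a camera call. They do not tell look-alikes from the thing itself.
- env.boxes_of(camera, thing): "location" ([column, row] in pixels, amid what is visible of it).
- env.cut_out(camera, thing): "region" (400x640 bool, what is visible of it) and "location" ([column, row] in pixels, amid what is visible of it).
The state is a dict: "clock": time; "joint_pos": joint angles; "qvel": joint speeds; "tau": joint torques, N m; "tcp_pos": TCP position; "orientation": TCP orientation; "wrist_force": force on the tool from outside, world axes, zero at the start; "ft_torque": the same for the moment, N m; "finger_gap": finger opening in m.
Only numpy, scipy, OpenCV 4.12 (cv2) and the standard library are available. Lean on these libraries where they do the work, as an engineer would, in place of code of your own. Each camera call takes 0.05 s, during which the arm holds its last target.

TASK

The four round metal sample pots have come out of the drying oven open and must be closed before they draw damp; their rubber-plugged lids are piled on the bench, smallest on top. Take the pile apart and close every pot with the lid that fits it, plug down in the mouth and flange flat on the rim. Keep the lids the right way up and leave the pots standing where they are.

Things in the scene. Friction and masses are not known exactly. Their poses are not given: they have to be found in the camera images.
- lid_s: The smallest round metal lid, lies on top of the pile; 30 g. A disc (flange) 36 mm across and 9 mm thick over a tapered black rubber plug 12 mm high, 12 mm across at its foot, 24 mm at the flange. Origin: centre of the plug's underside, z up; flange from z = 12 to 21 mm. Yaw has no meaning. Grip the flange's edge.
- lid_m: The second smallest round metal lid, second from the top of the pile; 50 g. A disc (flange) 46 mm across and 9 mm thick over a tapered black rubber plug 12 mm high, 22 mm across at its foot, 34 mm at the flange. Origin: centre of the plug's underside, z up; flange from z = 12 to 21 mm. Yaw has no meaning. Grip the flange's edge.
- lid_l: The second largest round metal lid, third from the top of the pile; 80 g. A disc (flange) 56 mm across and 9 mm thick over a tapered black rubber plug 12 mm high, 32 mm across at its foot, 44 mm at the flange. Origin: centre of the plug's underside, z up; flange from z = 12 to 21 mm. Yaw has no meaning. Grip the flange's edge.
- lid_xl: The largest round metal lid, at the bottom of the pile, standing on the worktop; 110 g. A disc (flange) 66 mm across and 9 mm thick over a tapered black rubber plug 12 mm high, 42 mm across at its foot, 54 mm at the flange. Origin: centre of the plug's underside, z up; flange from z = 12 to 21 mm. Yaw has no meaning. Grip the flange's edge.
- pot_s: The smallest round metal pot, loose, open, upright on the worktop; 140 g. 36 mm high, 33 mm across outside, 35 mm over the rim's bead, mouth 28 mm, floor 3 mm. Takes the 36 mm lid: seated, the lid's flange lies on the rim, its origin 24 mm above the pot's, about 1.5 mm play to each side. Origin: centre of the underside, z up.
- pot_m: The second smallest round metal pot, loose, open, upright on the worktop; 200 g. 42 mm high, 43 mm across outside, 45 mm over the rim's bead, mouth 38 mm, floor 3 mm. Takes the 46 mm lid: seated, the lid's flange lies on the rim, its origin 30 mm above the pot's, about 1.5 mm play to each side. Origin: centre of the underside, z up.
- pot_l: The second largest round metal pot, loose, open, upright on the worktop; 280 g. 48 mm high, 53 mm across outside, 55 mm over the rim's bead, mouth 48 mm, floor 3 mm. Takes the 56 mm lid: seated, the lid's flange lies on the rim, its origin 36 mm above the pot's, about 1.5 mm play to each side. Origin: centre of the underside, z up.
- pot_xl: The largest round metal pot, loose, open, upright on the worktop; 360 g. 54 mm high, 63 mm across outside, 65 mm over the rim's bead, mouth 58 mm, floor 3 mm. Takes the 66 mm lid: seated, the lid's flange lies on the rim, its origin 42 mm above the pot's, about 1.5 mm play to each side. Origin: centre of the underside, z up.
- bath_corner (a point): Left near corner, at bench height, of the fixed steel water bath at the right, which is not part of the job but must be kept clear of: 306 mm high; from this corner it reaches 603 mm to the right (-y) and 436 mm back (+x). Swinging round the base at long reach runs the hand into it: pass in front of it.
Not all that is in view belongs to the job. What is shaped like the lid_s but yellow is not meant.

How it is judged:
By the outcome, as a careful person would: the job done as asked, in the order asked, and still so for the second after the job is handed in, with the robot touching nothing.
It also fails if it takes over 112 s, if anything falls off the work surface, if the arm or the gripper's body presses on something with over 40 N, if the wrist force passes 120 N, or if a joint passes its speed limit or range.

## Working session

There is one attempt and no reset: what is moved stays moved. The work goes in short steps, Python scripts to look and compute and a shell command to move; the robot and the scene stay as the last step left them, time stands still between calls to the robot, and variables do not carry over. Pictures are saved under pics/ and viewed, and the job is handed in when it is done.

```bash
mkdir -p pics; ls
python3 - <<'E'
from workcell import env
import cv2
print(env.get_state())
for n in ["scene","top","wrist"]:
    r=env.read_camera(n); cv2.imwrite(f"pics/{n}0.png",r["color"]); print(n,r["mtx"].tolist(),r["view"].tolist())
E
```

```text
pics
{'clock': 0.0, 'joint_pos': array([ 1.18643027e+00,  3.14014786e-01,  4.49720078e-02,  1.30362101e+00,
       -9.24663681e-06,  1.43118880e+00]), 'qvel': array([-0.00079135, -0.00034528,  0.00097809,  0.00035898,  0.00094684,
        0.00058737]), 'tau': array([-1.64051335e-04, -4.80620170e+01,  2.98536479e+01,  1.92919612e-02,
        1.59470223e-04,  6.96260543e-06]), 'tcp_pos': array([0.13915301, 0.55736798, 0.23039786]), 'orientation': array([-2.37370843e-04,  1.22073963e-01,  9.92520567e-01, -9.03067079e-04]), 'wrist_force': array([ 0.16769587, -0.18850004, -0.34856197]), 'ft_torque': array([-0.005895  , -0.0159057 , -0.03305621]), 'finger_gap': 0.08566548121003206}
scene [[391.791405533861, 0.0, 314.3903164246885], [0.0, 391.791405533861, 197.8507785696499], [0.0, 0.0, 1.0]] [[-0.4744073390857469, -0.8802204054523649, 0.012235785502175809, 0.3175481233476131], [-0.36413264552803953, 0.18356194108775242, -0.9130785454958669, 0.2577502842719095], [0.8014643429887147, -0.43762661208999915, -0.4076001169139886, 0.6566710520974831], [0.0, 0.0, 0.0, 1.0]]
top [[421.65318594805245, 0.0, 313.28558859383594], [0.0, 421.65318594805245, 192.72036674736307], [0.0, 0.0, 1.0]] [[-0.009227019298120647, -0.9999548051909426, 0.002291220289658913, 0.09121954612051056], [-0.9972536471124749, 0.009033661871308832, -0.07350888568100135, 0.5328910640242249], [0.07348486535157954, -0.0029631956969623672, -0.9972919301967309, 1.2284831671359557], [0.0, 0.0, 0.0, 1.0]]
wrist [[327.5511589068685, 0.0, 314.4329513225932], [0.0, 327.5511589068685, 201.26222726180444], [0.0, 0.0, 1.0]] [[0.24217392685598388, 0.9702306824521032, -0.002052310814467999, -0.5746891148234863], [0.924080917466243, -0.23000907427995848, 0.30523807711952405, -0.04045732451803735], [0.29567929776347285, -0.07581720502236423, -0.9522738599251254, 0.37923513985952617], [0.0, 0.0, 0.0, 1.0]]
```

View pics/top0.png

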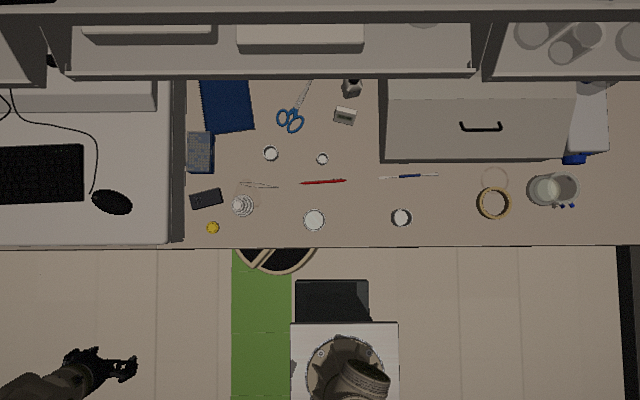

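View pics/scene0.png

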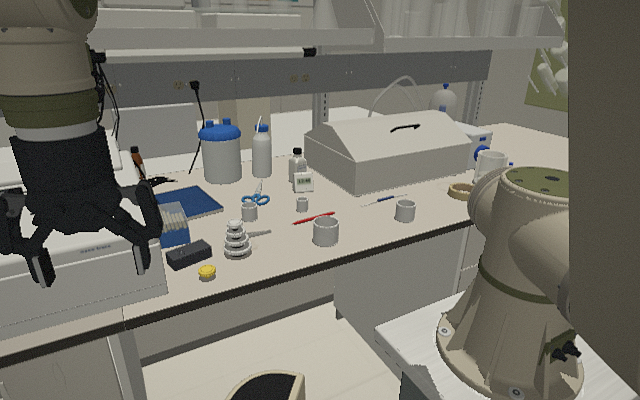

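View pics/wrist0.png

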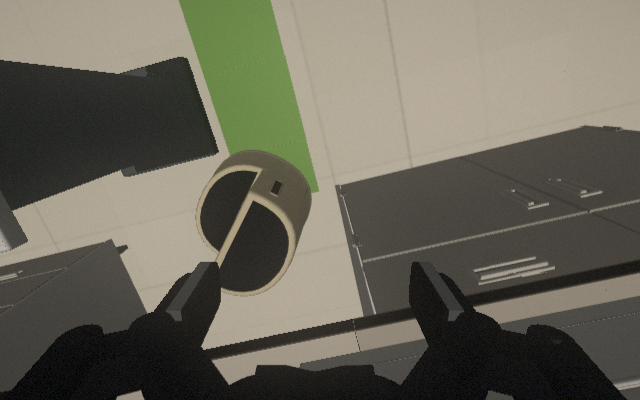

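```bash
cat > h.py <<'E'
import numpy as np,cv2
from workcell import env
def bp(cam,px,z):
    M,V=np.array(cam["mtx"]),np.array(cam["view"]); R,t=V[:3,:3],V[:3,3]
    d=R.T@np.linalg.inv(M)@np.array([px[0],px[1],1.]); o=-R.T@t
    return o+d*(z-o[2])/d[2]
def pj(cam,p):
    M,V=np.array(cam["mtx"]),np.array(cam["view"]); q=M@(V[:3,:3]@np.array(p)+V[:3,3]); return q[:2]/q[2]
H=dict(s=.036,m=.042,l=.048,xl=.054)
E
python3 - <<'E'
from h import *
for c in ["top","scene"]:
    cam=env.read_camera(c)
    img=cam["color"]
    for n in ["pot_s","pot_m","pot_l","pot_xl","lid_s","lid_m","lid_l","lid_xl"]:
        for d in env.cut_out(c,n)[:3]:
            r=d["region"]; ys,xs=np.nonzero(r)
            print(c,n,round(d["p"],2),np.round(d["location"],1),(xs.min(),xs.max(),ys.min(),ys.max()),r.sum())
    crop=img[130:250,180:430] if c=="top" else img[170:300,150:430]
    k=3 if c=="top" else 2.8
    cv2.imwrite(f"pics/{c}1.png",cv2.resize(crop,None,fx=k,fy=k,interpolation=cv2.INTER_CUBIC))
E
```

```text
top pot_s 0.66 [269.2 155.1] (np.int64(263), np.int64(278), np.int64(145), np.int64(161)) 219
top pot_s 0.58 [401.9 217.3] (np.int64(391), np.int64(412), np.int64(208), np.int64(225)) 310
top pot_m 0.66 [269.2 155.1] (np.int64(263), np.int64(278), np.int64(145), np.int64(161)) 219
top pot_m 0.58 [401.9 217.3] (np.int64(391), np.int64(412), np.int64(208), np.int64(225)) 310
top pot_l 0.66 [269.2 155.1] (np.int64(263), np.int64(278), np.int64(145), np.int64(161)) 219
top pot_l 0.58 [401.9 217.3] (np.int64(391), np.int64(412), np.int64(208), np.int64(225)) 310
top pot_xl 0.88 [312.9 222. ] (np.int64(303), np.int64(325), np.int64(209), np.int64(230)) 418
top lid_s 0.68 [236.9 204.6] (np.int64(232), np.int64(242), np.int64(200), np.int64(209)) 84
top lid_s 0.64 [240.8 202.5] (np.int64(237), np.int64(247), np.int64(197), np.int64(212)) 77
top lid_s 0.58 [213.3 225.9] (np.int64(206), np.int64(217), np.int64(221), np.int64(232)) 116
top lid_m 0.68 [236.9 204.6] (np.int64(232), np.int64(242), np.int64(200), np.int64(209)) 84
top lid_m 0.64 [240.8 202.5] (np.int64(237), np.int64(247), np.int64
[... 1710 characters left out ...]
int64(218), np.int64(229)) 133
scene lid_m 0.6 [237.  240.4] (np.int64(225), np.int64(248), np.int64(233), np.int64(247)) 211
scene lid_m 0.55 [205.4 271.7] (np.int64(197), np.int64(215), np.int64(264), np.int64(278)) 199
scene lid_m 0.46 [236.8 225.8] (np.int64(227), np.int64(241), np.int64(218), np.int64(229)) 133
scene lid_l 0.6 [237.  240.4] (np.int64(225), np.int64(248), np.int64(233), np.int64(247)) 211
scene lid_l 0.55 [205.4 271.7] (np.int64(197), np.int64(215), np.int64(264), np.int64(278)) 199
scene lid_l 0.46 [236.8 225.8] (np.int64(227), np.int64(241), np.int64(218), np.int64(229)) 133
scene lid_xl 0.7 [238.7 250.8] (np.int64(222), np.int64(252), np.int64(241), np.int64(256)) 278
```

View pics/top1.png

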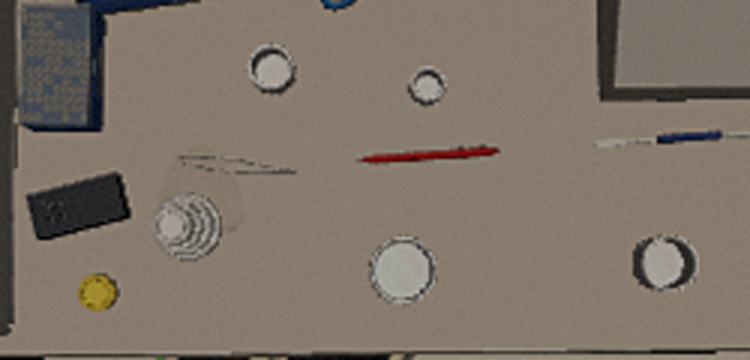

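View pics/scene1.png

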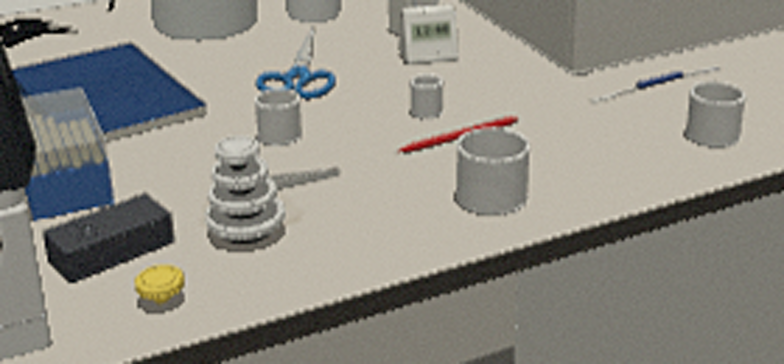

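```bash
cat >> h.py <<'E'
def circ(c,r,n=72):
    a=np.linspace(0,2*np.pi,n); return np.array([[c[0]+r*np.cos(t),c[1]+r*np.sin(t),c[2]] for t in a])
def overlay(cam,items,box,k,fn):
    x0,x1,y0,y1=box; im=cv2.resize(cam["color"][y0:y1,x0:x1],None,fx=k,fy=k,interpolation=cv2.INTER_CUBIC)
    for c,r,col in items:
        p=np.array([(pj(cam,q)-[x0-.5,y0-.5])*k for q in circ(c,r)]).astype(np.int32); cv2.polylines(im,[p],True,col,1)
    cv2.imwrite(fn,im)
E
python3 - <<'E'
from h import *
t=env.read_camera("top"); s=env.read_camera("scene")
pots=dict(m=(270.7,153),s=(322.3,158.4),xl=(314,220),l=(401.3,218))
R=dict(s=.0175,m=.0225,l=.0275,xl=.0325)
P={}
for k,v in pots.items(): P[k]=bp(t,v,H[k]); print("pot",k,P[k].round(4),np.hypot(*P[k][:2]).round(3), 2*R[k]*421/(1.228-H[k]))
L={}
for k,v,z in [("s",(237.3,205.3),.084)]: L[k]=bp(t,v,z); print("lid",k,L[k].round(4))
it=[(P[k],R[k],(0,0,255)) for k in P]+[(P[k]*[1,1,0],R[k]-.001,(255,0,0)) for k in P]
c=L["s"]
for z,r in [(.084,.018),(.063,.023),(.042,.028),(.021,.033)]: it.append(((c[0],c[1],z),r,(0,200,0)))
overlay(t,it,(225,425,140,240),4,"pics/ovt.png")
overlay(s,it,(210,430,185,275),3.6,"pics/ovs.png")
E
```

```text
pot m [0.6497 0.2099 0.042 ] 0.683 15.973861720067454
pot s [0.6334 0.059  0.036 ] 0.636 12.361577181208055
pot xl [0.4528 0.0851 0.054 ] 0.461 23.309199318568997
pot l [ 0.4563 -0.1664  0.048 ] 0.486 19.622881355932204
lid s [0.4956 0.2995 0.084 ]
```

View pics/ovt.png

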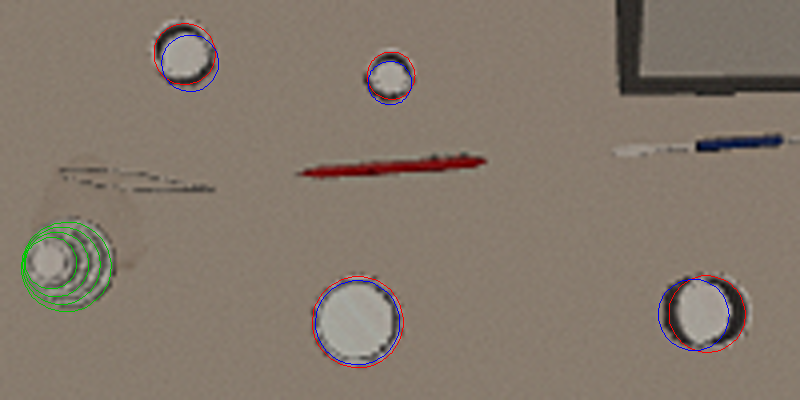

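View pics/ovs.png

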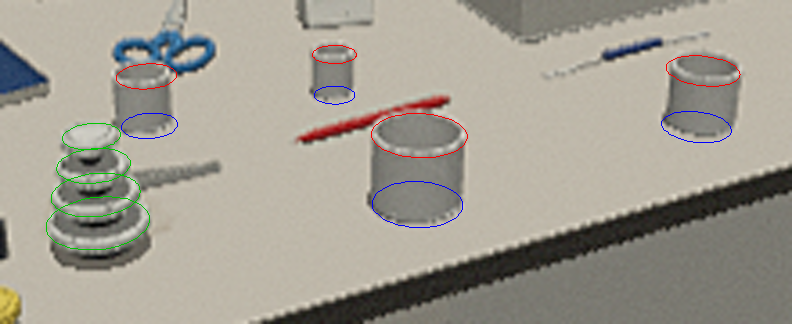

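```bash
python3 -m pendant '[[[0,0,0],1,-1],[[0,0,0],1,-1],[[0,0,0],1,-1],[[0,0,0],1,-1],[[0,0,0],1,-1],[[0,0,0],1,-1],[[0,0,0],1,-1],[[0,0,0],1,-1],[[0,0,0],1,-1],[[0,0,0],1,-1],[[0,0,0],1,-1],[[0,0,0],1,-1]]'
python3 - <<'E'
from h import *
t=env.read_camera("top")
print(bp(t,(385,161),.306),bp(t,(381,161),0), bp(t,(206.7,198),.025))
V=np.array(env.read_camera("wrist")["view"]); print("cam",-V[:3,:3].T@V[:3,3], env.get_state()["tcp_pos"],V)
E
```

```text
clock: 2.65
tcp_pos: [0.1394, 0.5579, 0.2313]
orientation: [-0.0, 0.683, 0.73, 0.0]
wrist_force: [0.7, -0.7, -0.4]
finger_gap: 0.0853
[ 0.58400324 -0.0778458   0.306     ] [ 0.62946492 -0.11936453  0.        ] [0.5205632  0.40009557 0.025     ]
cam [0.13552132 0.63638995 0.37312088] [0.13938102 0.55789494 0.23133026] [[ 9.98010776e-01  6.30434642e-02 -1.14516652e-04 -1.75329234e-01]
 [ 6.00587585e-02 -9.50205894e-01  3.05780484e-01  4.82469155e-01]
 [ 1.91686466e-02 -3.05179096e-01 -9.52102034e-01  5.46864293e-01]
 [ 0.00000000e+00  0.00000000e+00  0.00000000e+00  1.00000000e+00]]
```

```bash
python3 -m pendant '[[[-1,0.2,0],0.635,-1],[[-1,0.2,0],0,-1],[[-1,0.3,0],0,-1],[[-1,0.3,0],0,-1],[[-1,0.5,0],0,-1],[[-1,0.5,0],0,-1],[[-1,0.8,0],0,-1],[[-1,1,0],0,-1],[[-1,1,0],0,-1],[[-1,1,0],0,-1],[[-1,1,0],0,-1],[[-1,1,0],0,-1]]'; python3 -m pendant '[[[-0.9,1,0],0,-1],[[0,1,0],0,-1],[[0,1,0],0,-1],[[0,1,0],0,-1],[[0,1,0],0,-1],[[0,1,0],0,-1],[[0,1,0],0,-1],[[0,1,0],0,-1],[[0,1,0],0,-1],[[0,1,0],0,-1]]'
python3 - <<'E'
from h import *
w=env.read_camera("wrist"); cv2.imwrite("pics/w1.png",w["color"])
E
```

```text
clock: 4.25
tcp_pos: [0.298, 0.318, 0.2315]
orientation: [0.0, 0.705, 0.709, 0.0]
wrist_force: [0.2, -0.3, 0.2]
finger_gap: 0.0856
clock: 5.5
tcp_pos: [0.4987, 0.3015, 0.2309]
orientation: [-0.0, 0.706, 0.708, -0.0]
wrist_force: [-0.1, 0.6, 0.0]
finger_gap: 0.0851
```

View pics/w1.png

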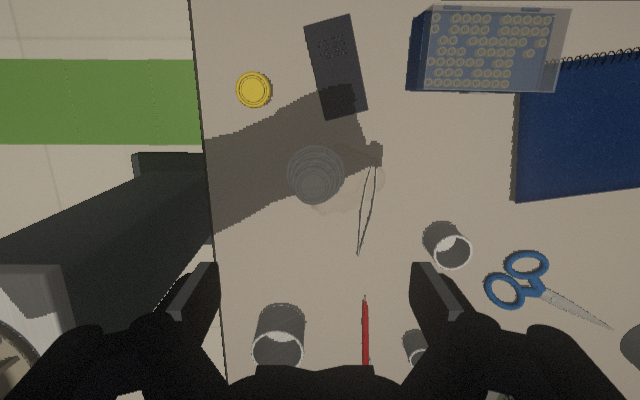

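Run:
```python
from h import *
w=env.read_camera("wrist"); print(env.get_state()["tcp_pos"])
g=(0,255,0)
it=[((.4956,.2995,z),r,g) for z,r in [(.084,.018),(.063,.023),(.042,.028),(.021,.033)]]
it+=[((.6497,.2099,.042),.0225,(0,0,255)),((.6497,.2099,.0),.0215,(255,0,0)),((.4528,.0851,.054),.0325,(0,0,255)),((.4528,.0851,0),.0315,(255,0,0))]
w["color"]=cv2.convertScaleAbs(w["color"],alpha=1.5,beta=20)
overlay(w,it,(230,490,130,380),3,"pics/ovw.png")
overlay(w,it,(270,370,130,220),7,"pics/ovw2.png")
```

```text
[0.49972345 0.30131625 0.23044681]
```

View pics/ovw2.png

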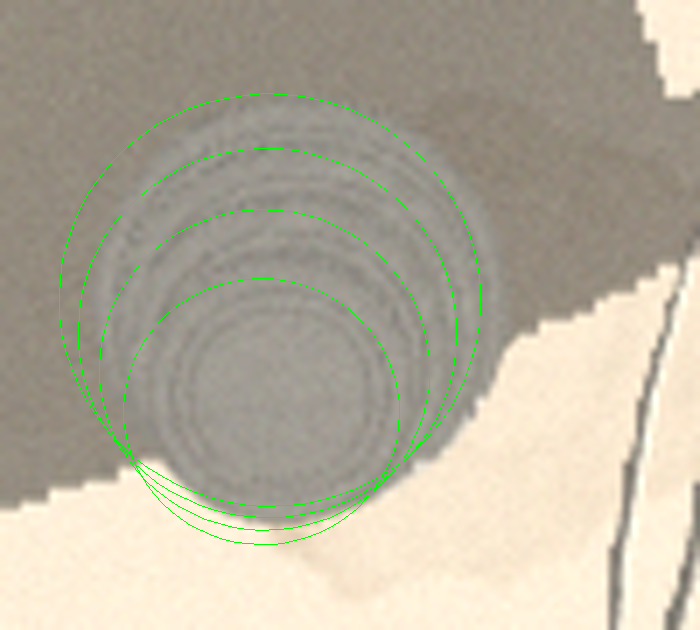

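View pics/ovw.png

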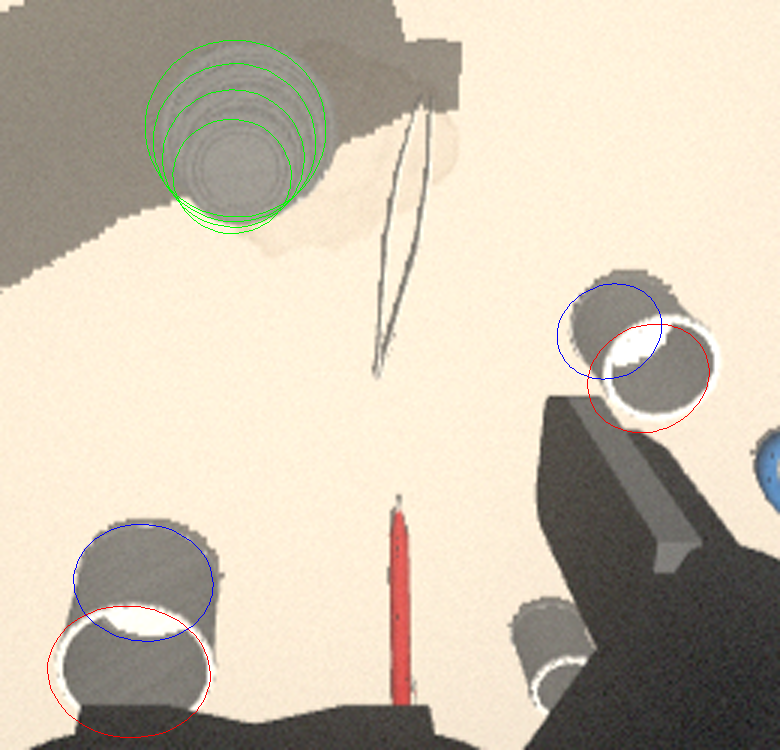

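```bash
cat >> h.py <<'E'
from scipy.ndimage import map_coordinates,gaussian_filter
from scipy.optimize import minimize
def fitc(cam,c0,r,rng=.006,sign=0,d=.0015):
    """best circle centre (plane z=c0[2]) by contrast across radius r"""
    g=gaussian_filter(cam["color"].astype(float).mean(2),.6)
    M,V=np.array(cam["mtx"]),np.array(cam["view"])
    def samp(x,y,rr):
        q=circ((x,y,c0[2]),rr)[:-1]@V[:3,:3].T+V[:3,3]; q=q@M.T; q=q[:,:2]/q[:,2:]
        return map_coordinates(g,[q[:,1],q[:,0]],order=1)
    best=None
    for x in np.arange(-rng,rng+1e-9,.0005):
        for y in np.arange(-rng,rng+1e-9,.0005):
            df=samp(c0[0]+x,c0[1]+y,r-d)-samp(c0[0]+x,c0[1]+y,r+d)
            s=np.mean(df)*sign if sign else np.mean(np.abs(df))
            if best is None or s>best[0]: best=(s,c0[0]+x,c0[1]+y)
    return np.round(best,4)
E
python3 - <<'E'
from h import *
t=env.read_camera("top"); t["color"]=cv2.imread("pics/top0.png")
s=env.read_camera("scene"); s["color"]=cv2.imread("pics/scene0.png")
w=env.read_camera("wrist")
R=dict(s=.0175,m=.0225,l=.0275,xl=.0325)
G=dict(m=(.6497,.2099),s=(.6334,.059),xl=(.4528,.0851),l=(.4563,-.1664))
for k in G:
  for nm,c in (("top",t),("scene",s),("w",w)):
    if nm=="w" and k!="m": continue
    print(k,nm,"outer",fitc(c,(*G[k],H[k]),R[k]+.0005,sign=0),"outer+",fitc(c,(*G[k],H[k]),R[k],sign=1),"mouth",fitc(c,(*G[k],H[k]),R[k]-.0035,sign=-1))
for z,r,k in [(.084,.018,"s"),(.063,.023,"m"),(.042,.028,"l"),(.021,.033,"xl")]:
  for nm,c in (("top",t),("scene",s),("w",w)):
    print(k,nm,fitc(c,(.4956,.2995,z),r),fitc(c,(.4956,.2995,z),r,sign=1))
R_=lambda q:q
st=env.get_state(); p=st["tcp_pos"]; print(p)
for sg in (-1,1): print(pj(w,p+np.array([sg*.0425,0,.013])), pj(w,p+np.array([sg*.0425,.011,.013])),pj(w,p+np.array([sg*.0425,-.011,.013])))
E
```

```text
m top outer [27.4438  0.6487  0.2099] outer+ [18.7689  0.6547  0.2139] mouth [11.2127  0.6542  0.2129]
m scene outer [15.1446  0.6532  0.2104] outer+ [6.524  0.6557 0.2129] mouth [7.9804 0.6557 0.2129]
m w outer [43.3369  0.6507  0.2109] outer+ [30.6239  0.6552  0.2139] mouth [53.7842  0.6547  0.2139]
s top outer [24.4251  0.6324  0.0615] outer+ [15.5922  0.6379  0.059 ] mouth [9.0921 0.6374 0.059 ]
s scene outer [12.0935  0.6304  0.0625] outer+ [-0.4776  0.6274  0.053 ] mouth [10.5353  0.6394  0.057 ]
xl top outer [10.8558  0.4538  0.0891] outer+ [7.084  0.4478 0.0801] mouth [4.9666 0.4543 0.0851]
xl scene outer [19.0597  0.4558  0.0876] outer+ [8.4035 0.4578 0.0836] mouth [17.1454  0.4588  0.0821]
l top outer [28.9713  0.4583 -0.1634] outer+ [16.4859  0.4583 -0.1724] mouth [14.112   0.4583 -0.1724]
l scene outer [12.6227  0.4603 -0.1694] outer+ [-2.1419  0.4623 -0.1604] mouth [ 9.8718  0.4603 -0.1724]
s top [13.2974  0.4961  0.297 ] [9.7139 0.4971 0.3025]
s scene [13.7662  0.4896  0.3025] [10.5944  0.5001  0.3005]
s w [20.147   0.4986  0.3015] [-0.4135  0.4981  0.2935]
m top [10.7562  0.4906  0.294 ] [5.858  0.4971 0.3005]
m scene [19.7125  0.4896  0.302 ] [2.9177 0.4996 0.3005]
m w [18.6677  0.4991  0.3   ] [0.4287 0.4986 0.3055]
l top [11.4165  0.4951  0.2935] [6.971  0.5006 0.2995]
l scene [19.5445  0.4911  0.301 ] [13.3699  0.5011  0.2985]
l w [17.8219  0.4996  0.299 ] [2.9501 0.4981 0.3055]
xl top [9.3674 0.4961 0.2955] [7.6599 0.4996 0.2985]
xl scene [18.8259  0.4911  0.3   ] [7.8153 0.4896 0.2955]
xl w [18.1113  0.4996  0.298 ] [1.4085 0.4981 0.305 ]
[0.49705802 0.30128855 0.23086551]
[215.96494203 280.34611587] [213.72475184 258.24488223] [218.10446788 301.45421677]
[406.01317716 280.99509905] [408.24440173 258.90373311] [403.88223747 302.09354388]
```

```bash
cat >> h.py <<'E'
def tcp(n=6):
    a=[]
    for i in range(n):
        env.read_camera("wrist"); a.append(env.get_state()["tcp_pos"])
    a=np.array(a); print("tcp",a.mean(0).round(4),"sd",a.std(0).round(4)); return a.mean(0)
E
python3 - <<'E'
from h import *
p=tcp(8)
w=env.read_camera("wrist"); V=np.array(w["view"]); print(-V[:3,:3].T@V[:3,3]-p)
for sg in (-1,1): print(pj(w,p+np.array([sg*.0425,.011,.013])))
overlay(w,[],(200,430,250,350),3.4,"pics/f.png")
E
```

```text
tcp [0.4969 0.3013 0.2315] sd [0.0001 0.     0.0002]
[0.00101022 0.07860096 0.14190753]
[214.43695363 257.99138026]
[408.59364863 258.56160669]
```

View pics/f.png

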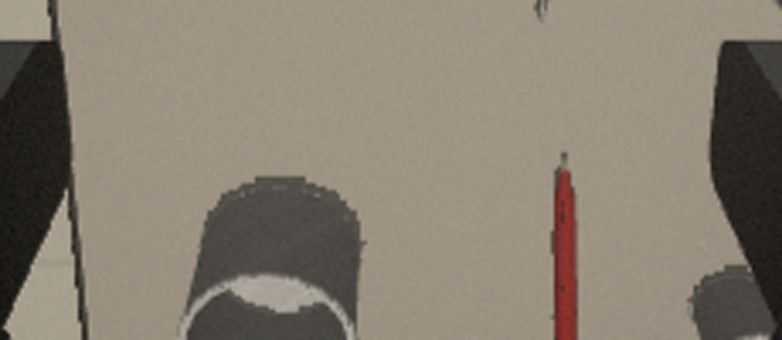

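```bash
python3 -m pendant '[[[0,0,1],0,-1],[[0,0,1],0,-1],[[0,0,1],0,-1],[[0,0,1],0,-1],[[0,0,1],0,-1],[[0,0,1],0,-1],[[0,0,1],0,-0.2],[[0,0,0.8],0,-0.2],[[0,0,0.4],0,-0.2],[[0,0,0],0,-0.2],[[0,0,0],0,-0.2]]' 30
python3 - <<'E'
from h import *
p=tcp(3);print(env.get_state()["finger_gap"])
w=env.read_camera("wrist"); cv2.imwrite("pics/w2.png",w["color"])
s=env.read_camera("scene"); overlay(s,[],(170,300,130,270),4,"pics/s2.png")
E
```

```text
clock: 7.58
tcp_pos: [0.498, 0.3015, 0.068]
orientation: [0.0, 0.706, 0.708, 0.001]
wrist_force: [0.8, -0.1, 0.8]
finger_gap: 0.0513
tcp [0.498  0.3015 0.0681] sd [0. 0. 0.]
0.05145388304237414
```

View pics/w2.png

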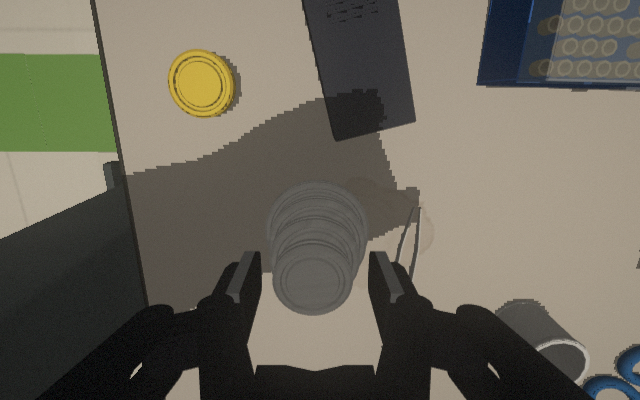

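View pics/s2.png

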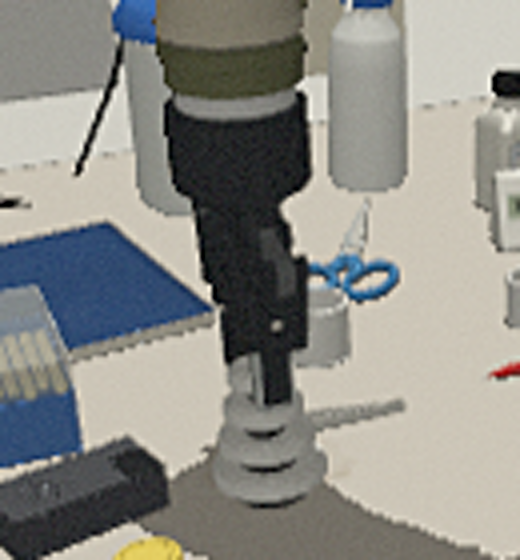

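Run:
```python
from h import *
w=env.read_camera("wrist");s=env.read_camera("scene");p=env.get_state()["tcp_pos"]
for z in (.066,.070,.074,.078):print(z,pj(s,(p[0]-.028,p[1],z)),pj(s,(p[0]-.036,p[1],z)))
print(pj(w,(p[0],p[1],.084)),[pj(w,(p[0]+a,p[1]+b,.076)) for a in(-.0257,.0257) for b in (-.011,.011)])
print(fitc(w,(.498,.3015,.084),.018),fitc(w,(.498,.3015,.084),.018,sign=1))
```

```text
0.066 [238.36116132 234.50644518] [239.51280078 236.09232691]
0.07 [238.24108753 232.93516119] [239.39400579 234.51239749]
0.074 [238.12056421 231.35799484] [239.27476278 232.92650949]
0.078 [237.99958886 229.77491305] [239.1550692  231.33462914]
[311.69554816 284.51993505] [array([257.36052709, 295.49859832]), array([254.91685406, 253.38491347]), array([366.22052469, 295.73888588]), array([368.7212955 , 253.66040701])]
[36.3643  0.498   0.303 ] [16.3059  0.492   0.296 ]
```

```bash
python3 -m pendant '[[[0.07,0,0.15],0,-0.2],[[0,0,0],0,0.4],[[0,0,0],0,0.4],[[0,0,0],0,0.4],[[0,0,0],0,0.4],[[0,0,0],0,0.4]]' 30
python3 - <<'E'
from h import *
p=tcp(2);print(env.get_state()["finger_gap"],env.get_state()["wrist_force"])
w=env.read_camera("wrist"); overlay(w,[],(210,420,200,340),3.8,"pics/w3.png")
s=env.read_camera("scene"); overlay(s,[],(205,265,190,260),8,"pics/s3.png")
E
```

```text
clock: 8.68
tcp_pos: [0.4974, 0.3026, 0.0643]
orientation: [-0.0, 0.706, 0.708, 0.0]
wrist_force: [0.3, -0.5, 0.1]
finger_gap: 0.0348
tcp [0.4974 0.3026 0.0643] sd [0. 0. 0.]
0.03464734688886178 [0.66744122 0.11263388 0.15521671]
```

View pics/w3.png

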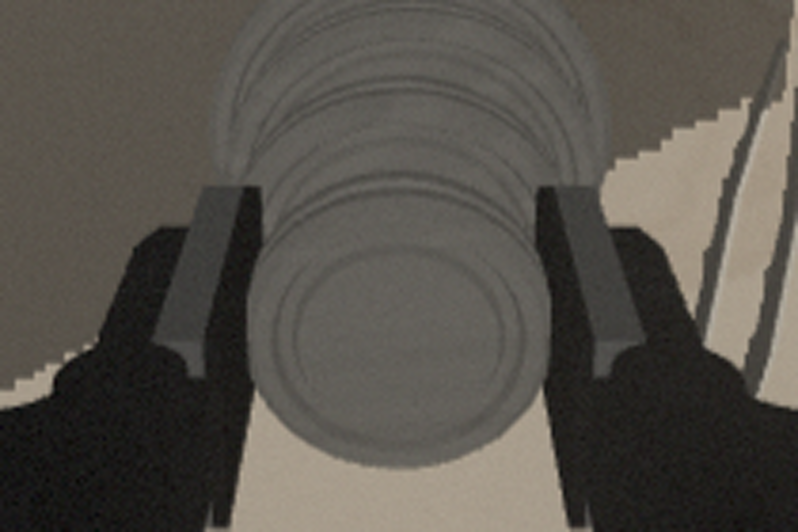

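View pics/s3.png

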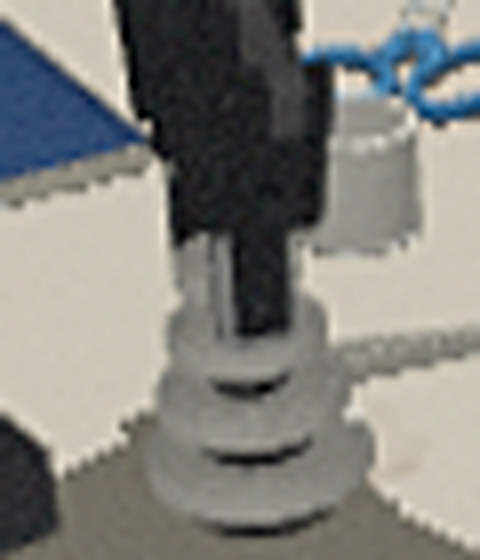

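```bash
python3 -m pendant '[[[0,0,-0.5],0,0.4],[[0,0,-1],0,0.4],[[0,0,-1],0,0.4],[[-0.5,0.3,-1],0,0.4],[[-1,0.6,-1],0,0.4],[[-1,0.6,-1],0,0.4],[[-1,0.6,-1],0,0.4],[[-1,0.6,-1],0,0.4],[[-1,0.6,-0.8],0,0.4],[[-1,0.6,0],0,0.4],[[-1,0.6,0],0,0.4],[[-1,0.6,0],0,0.4]]'; python3 -m pendant '[[[-1,0.6,0],0,0.4],[[-1,0.6,0],0,0.4],[[-1,0.6,0],0,0.4],[[-0.6,0.6,0],0,0.4],[[0,0,0],0,0.4],[[0,0,0],0,0.4],[[0,0,0],0,0.4]]'
python3 - <<'E'
from h import *
p=tcp(3);print(env.get_state()["finger_gap"],env.get_state()["wrist_force"])
w=env.read_camera("wrist"); cv2.imwrite("pics/w4.png",w["color"])
E
```

```text
clock: 10.38
tcp_pos: [0.6001, 0.1317, 0.2294]
orientation: [-0.001, 0.706, 0.708, -0.001]
wrist_force: [0.6, -0.6, -0.4]
finger_gap: 0.0346
clock: 11.25
tcp_pos: [0.6477, 0.0618, 0.2305]
orientation: [-0.0, 0.706, 0.708, 0.0]
wrist_force: [0.1, -1.1, -0.5]
finger_gap: 0.0349
tcp [0.6478 0.0618 0.2305] sd [0.     0.0001 0.    ]
0.03466456693348453 [0.52515388 0.49975863 0.25873604]
```

View pics/w4.png

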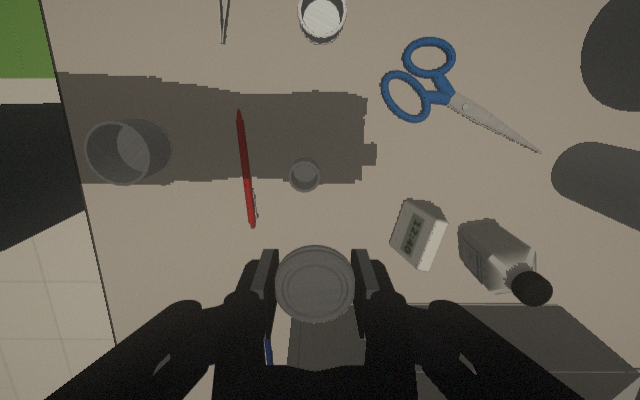

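Run:
```python
from h import *
w=env.read_camera("wrist");p=env.get_state()["tcp_pos"]
for r,sg in((.0175,0),(.0175,1),(.014,-1),(.014,0)): print(r,sg,fitc(w,(.638,.059,.036),r,sign=sg))
for r,sg in((.018,0),(.018,1)):print("lid",fitc(w,(p[0],p[1],p[2]+.0197),r,sign=sg)[1:]-p[:2])
for r,sg in((.0325,0),(.0325,1),(.029,-1),(.029,0)): print("xl",r,sg,fitc(w,(.4545,.0851,.054),r,sign=sg))
w["color"]=cv2.convertScaleAbs(w["color"],alpha=1.8)
b=fitc(w,(.638,.059,.036),.014,sign=-1)
overlay(w,[((b[1],b[2],.036),.0175,(0,0,255)),((b[1],b[2],.036),.014,(0,255,0)),((b[1],b[2],0),.0165,(255,0,0))],(270,340,140,210),8,"pics/ow.png")
```

```text
0.0175 0 [22.4176  0.638   0.0595]
0.0175 1 [0.3942 0.637  0.054 ]
0.014 -1 [20.2214  0.6375  0.056 ]
0.014 0 [21.6398  0.6375  0.056 ]
lid [0.00100904 0.00199271]
lid [ 0.00050904 -0.00100729]
xl 0.0325 0 [16.7238  0.4555  0.0861]
xl 0.0325 1 [3.5626 0.4555 0.0846]
xl 0.029 -1 [13.6223  0.4555  0.0856]
xl 0.029 0 [14.3134  0.4575  0.0836]
```

View pics/ow.png

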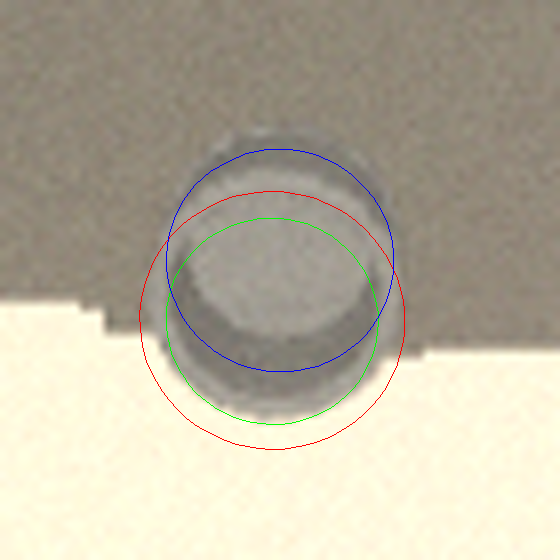

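```bash
python3 -m pendant '[[[-0.165,-0.54,1],0,0.4],[[0,0,1],0,0.4],[[0,0,1],0,0.4],[[0,0,1],0,0.4],[[0,0,1],0,0.4],[[0,0,1],0,0.4],[[0,0,1],0,0.4],[[0,0,1],0,0.4],[[0,0,0.8],0,0.4],[[0,0,0.4],0,0.4],[[0,0,0],0,0.4]]'
python3 - <<'E'
from h import *
p=tcp(3);print(env.get_state()["finger_gap"],env.get_state()["wrist_force"])
w=env.read_camera("wrist"); cv2.imwrite("pics/w5.png",cv2.convertScaleAbs(w["color"],alpha=1.5))
s=env.read_camera("scene"); overlay(s,[],(265,345,145,225),7,"pics/s5.png")
E
```

```text
clock: 12.88
tcp_pos: [0.637, 0.0578, 0.0459]
orientation: [-0.0, 0.706, 0.708, -0.0]
wrist_force: [0.2, -0.5, -0.0]
finger_gap: 0.0347
tcp [0.6378 0.0577 0.0469] sd [0.0002 0.     0.0003]
0.03465792573931288 [-0.18042688  0.17568428 -0.32714968]
```

View pics/w5.png

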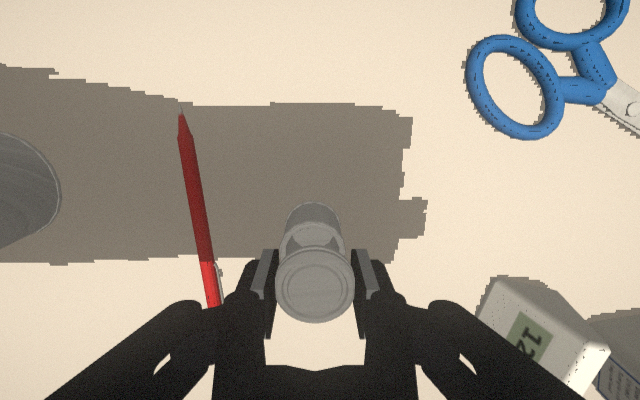

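View pics/s5.png

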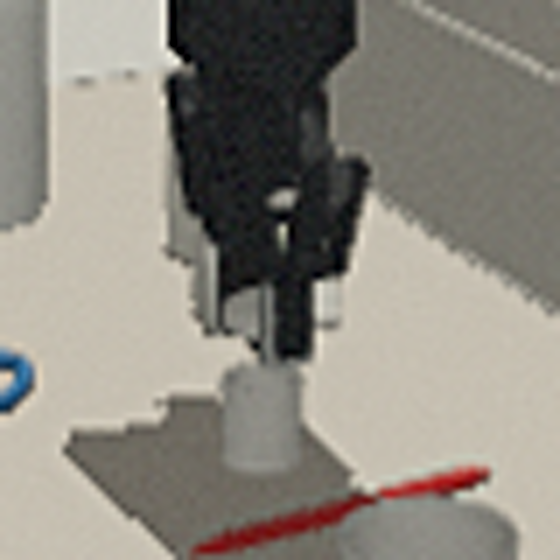

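```bash
python3 -m pendant '[[[0,0,0.4],0,0.4],[[0,0,0.4],0,0.4],[[0,0,0.08],0,0.4],[[0,0,0],0,0.4]]'
python3 - <<'E'
from h import *
p=tcp(2);print(env.get_state()["finger_gap"],env.get_state()["wrist_force"])
w=env.read_camera("wrist"); overlay(w,[],(220,410,170,340),4,"pics/w6.png")
s=env.read_camera("scene"); overlay(s,[],(265,345,145,225),7,"pics/s6.png")
E
```

```text
clock: 13.62
tcp_pos: [0.6371, 0.0578, 0.0282]
orientation: [-0.0, 0.706, 0.708, -0.0]
wrist_force: [0.6, 0.8, 0.2]
finger_gap: 0.0344
tcp [0.6373 0.0578 0.0286] sd [0.0001 0.     0.0001]
0.03456785579904062 [-0.22104987  0.97508145 -1.52556784]
```

View pics/w6.png

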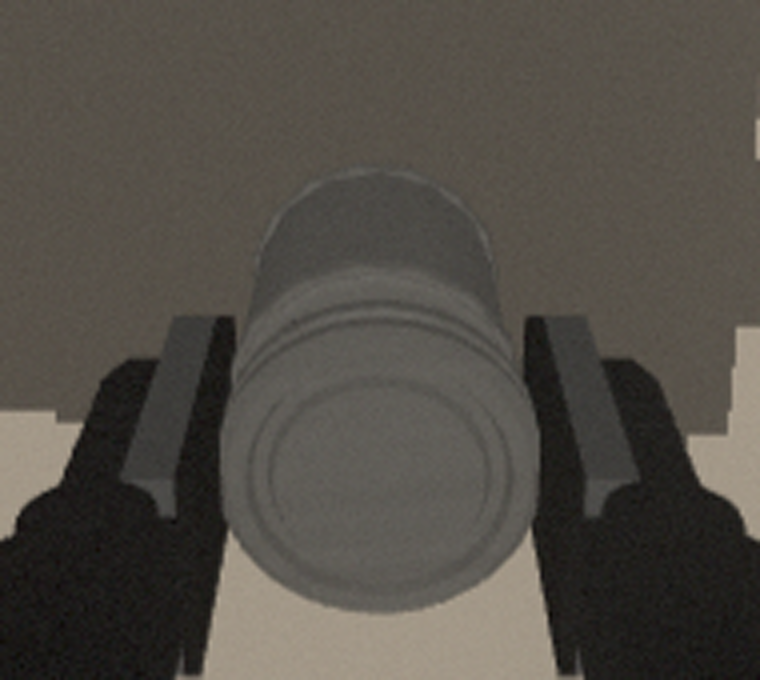

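View pics/s6.png

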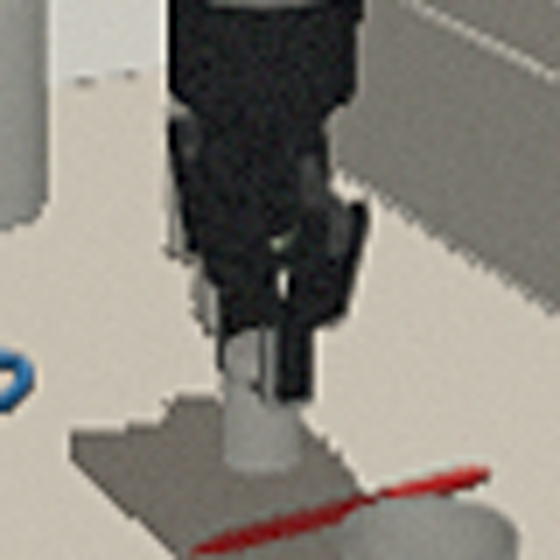

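```bash
python3 -m pendant '[[[0,0,0],0,0.05],[[0,0,0],0,-0.1],[[0,0,0],0,-0.2],[[0,0,-0.5],0,-0.2],[[0,0,-1],0,-0.4],[[0,0,-1],0,-0.4],[[0,0,-1],0,-0.4],[[0,0,-1],0,-0.4],[[0,0,0],0,-0.4]]'
python3 - <<'E'
from h import *
p=tcp(2);print(env.get_state()["finger_gap"],env.get_state()["wrist_force"])
w=env.read_camera("wrist"); overlay(w,[],(220,410,140,310),4,"pics/w7.png")
s=env.read_camera("scene"); overlay(s,[],(265,345,145,225),7,"pics/s7.png")
E
```

```text
clock: 14.95
tcp_pos: [0.639, 0.0577, 0.1213]
orientation: [0.002, 0.706, 0.708, 0.002]
wrist_force: [-0.8, -0.4, -0.8]
finger_gap: 0.0599
tcp [0.6377 0.0577 0.1192] sd [0.0004 0.     0.0005]
0.05947432704095308 [-0.76183855 -0.43483893 -1.13255507]
```

View pics/w7.png

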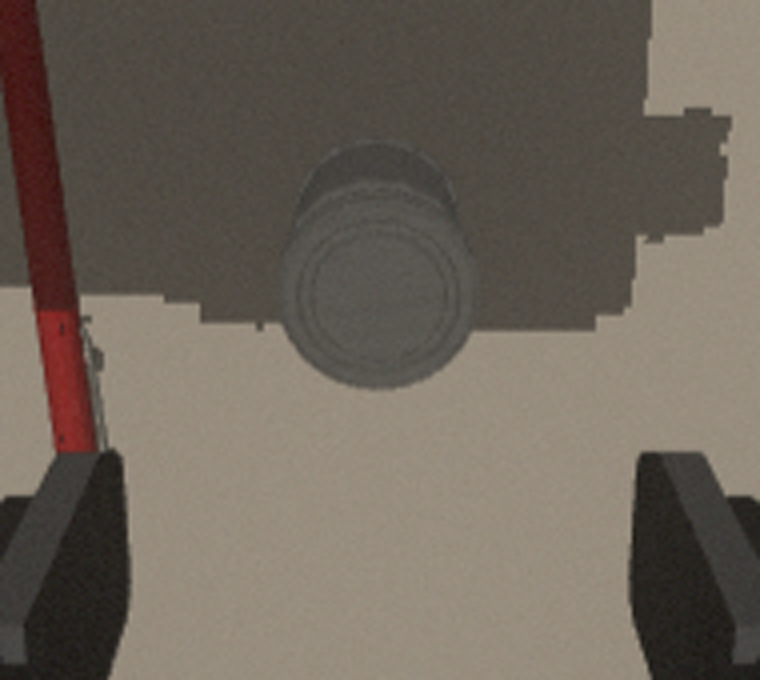

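View pics/s7.png

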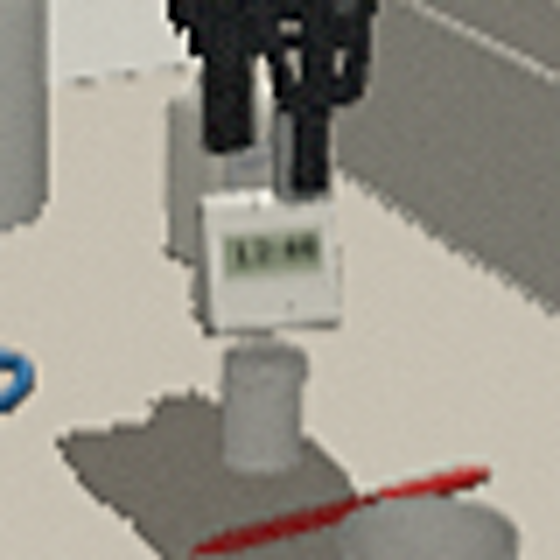

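```bash
python3 -m pendant '[[[0,0,-0.5],0,-0.6],[[1,-0.57,-0.5],0,-0.6],[[1,-0.57,-0.5],0,-0.6],[[1,-0.57,-0.5],0,-0.6],[[1,-0.57,0],0,-0.6],[[1,-0.57,0],0,-0.6],[[1,-0.57,0],0,-0.6],[[1,-0.57,0],0,-0.6],[[1,-0.57,0],0,-0.6],[[1,-0.57,0],0,-0.6],[[1,-0.57,0],0,-0.6],[[1,-0.57,0],0,-0.6]]'; python3 -m pendant '[[[1,-0.57,0],0,-0.6],[[0.2,-0.17,0],0,-0.6],[[0,0,0.5],0,-0.6],[[0,0,0.5],0,-0.6],[[0,0,0],0,-0.6],[[0,0,0],0,-0.6]]'
python3 - <<'E'
from h import *
p=tcp(3);print(env.get_state()["finger_gap"],env.get_state()["wrist_force"])
w=env.read_camera("wrist"); overlay(w,[],(220,410,140,310),4,"pics/w8.png")
for z,r in [(.063,.023),(.042,.028),(.021,.033)]: print(fitc(w,(.498,.3015,z),r),fitc(w,(.498,.3015,z),r,sign=1))
E
```

```text
clock: 16.65
tcp_pos: [0.5104, 0.2785, 0.1584]
orientation: [-0.0, 0.706, 0.708, -0.0]
wrist_force: [-0.2, 0.5, 0.3]
finger_gap: 0.0684
clock: 17.4
tcp_pos: [0.4967, 0.3008, 0.1385]
orientation: [-0.0, 0.706, 0.708, -0.0]
wrist_force: [-0.6, -0.6, 0.3]
finger_gap: 0.0684
tcp [0.4968 0.3011 0.1389] sd [0.     0.0001 0.0001]
0.06820485491040024 [-0.45145108  0.20080872 -0.59915069]
[24.142   0.4995  0.301 ] [1.6156 0.4985 0.3075]
[22.0858  0.499   0.297 ] [4.6487 0.4995 0.3075]
[12.6935  0.499   0.2955] [2.173 0.498 0.3  ]
```

View pics/w8.png

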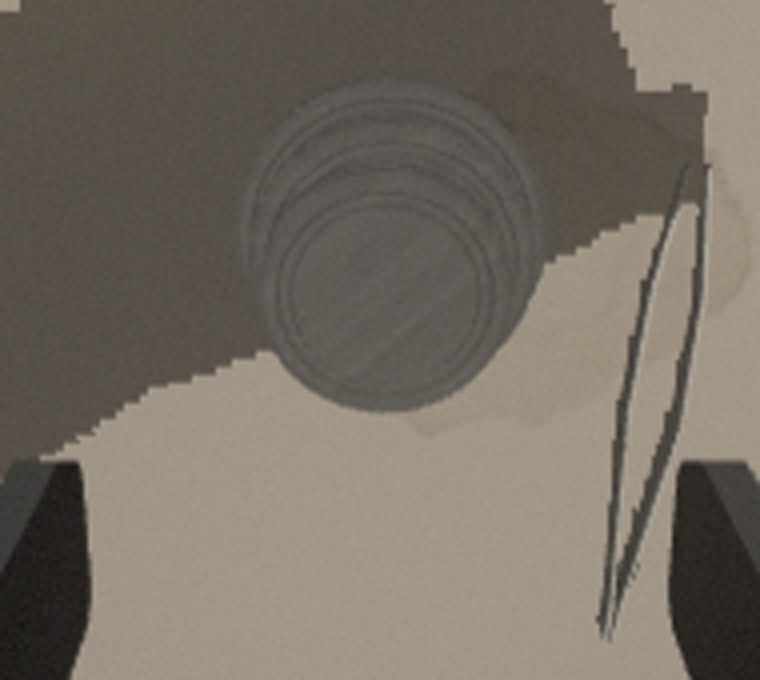

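```bash
python3 -m pendant '[[[0.06,0.05,1],0,-0.6],[[0,0,1],0,-0.6],[[0,0,1],0,-0.6],[[0,0,1],0,-0.6],[[0,0,0.6],0,-0.6],[[0,0,0.28],0,-0.4],[[0,0,0],0,-0.1],[[0,0,0],0,0.2],[[0,0,0],0,0.2],[[0,0,0],0,0.2],[[0,0,0],0,0.2]]'
python3 - <<'E'
from h import *
p=tcp(2);print(env.get_state()["finger_gap"],env.get_state()["wrist_force"])
w=env.read_camera("wrist"); overlay(w,[],(210,420,200,340),3.8,"pics/w9.png")
s=env.read_camera("scene"); overlay(s,[],(205,265,190,260),8,"pics/s9.png")
E
```

```text
clock: 18.98
tcp_pos: [0.4978, 0.3027, 0.0416]
orientation: [0.0, 0.706, 0.708, 0.0]
wrist_force: [0.0, -0.1, 2.3]
finger_gap: 0.0447
tcp [0.4978 0.3027 0.0416] sd [0. 0. 0.]
0.044703517916378395 [-0.06094873 -0.65419481  3.73039521]
```

View pics/w9.png

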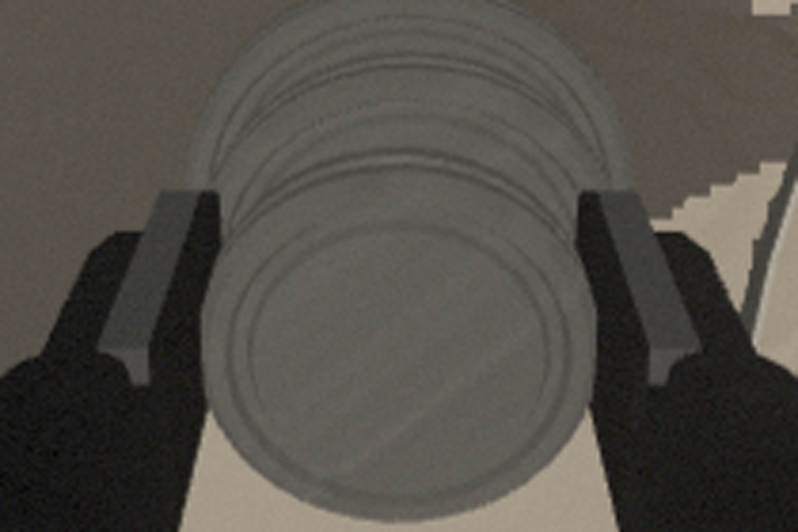

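View pics/s9.png

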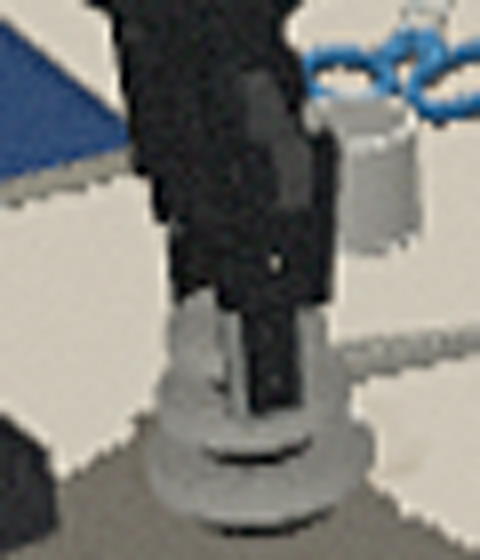

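```bash
python3 -m pendant '[[[0,0,0],0,-0.15],[[0,0,-0.17],0,-0.15],[[0,0,0],0,0.2],[[0,0,0],0,0.2],[[0,0,0],0,0.2]]'; python3 -m pendant '[[[0,0,-0.5],0,0.2],[[0,0,-1],0,0.2],[[0,0,-1],0,0.2],[[-0.3,0.6,-1],0,0.2],[[-0.56,1,-1],0,0.2],[[-0.56,1,-1],0,0.2],[[-0.56,1,-1],0,0.2],[[-0.56,1,-1],0,0.2],[[-0.56,1,-1],0,0.2],[[-0.56,1,-0.5],0,0.2],[[-0.56,1,0],0,0.2],[[-0.3,0.15,0],0,0.2]]'; python3 -m pendant '[[[0,0,-0.4],0,0.2],[[0,0,0],0,0.2],[[0,0,0],0,0.2]]'
python3 - <<'E'
from h import *
p=tcp(3);print(env.get_state()["finger_gap"],env.get_state()["wrist_force"])
w=env.read_camera("wrist"); cv2.imwrite("pics/w10.png",w["color"])
for r,sg in((.0225,0),(.0225,1),(.019,-1),(.019,0)): print(r,sg,fitc(w,(.654,.2145,.042),r,sign=sg))
for dz in (.018,.0185):print("lid",fitc(w,(p[0],p[1],p[2]+dz),.023)[1:]-p[:2])
b=fitc(w,(.654,.2145,.042),.0225)
lo=fitc(w,(p[0],p[1],p[2]+.0183),.023)
overlay(w,[((b[1],b[2],.042),.0225,(0,0,255)),((lo[1],lo[2],p[2]+.0183),.023,(0,255,0))],(250,380,140,340),3,"pics/ow10.png")
E
```

```text
clock: 19.8
tcp_pos: [0.4975, 0.3026, 0.0449]
orientation: [0.0, 0.706, 0.708, 0.0]
wrist_force: [-1.2, 0.3, 6.0]
finger_gap: 0.0446
clock: 21.3
tcp_pos: [0.6536, 0.2117, 0.224]
orientation: [-0.0, 0.706, 0.708, -0.0]
wrist_force: [-0.1, 0.5, -0.5]
finger_gap: 0.0443
clock: 21.68
tcp_pos: [0.6522, 0.2132, 0.233]
orientation: [0.0, 0.706, 0.708, 0.0]
wrist_force: [-0.9, 0.7, 0.1]
finger_gap: 0.0447
tcp [0.6522 0.213  0.2326] sd [0.     0.0001 0.0001]
0.04445560502982695 [-0.01857663  0.68734856 -0.5798864 ]
0.0225 0 [21.8356  0.655   0.214 ]
0.0225 1 [1.778  0.6555 0.2115]
0.019 -1 [19.992   0.6555  0.2105]
0.019 0 [21.3952  0.6555  0.2105]
lid [0.00096787 0.00045172]
lid [0.00096787 0.00095172]
```

View pics/ow10.png

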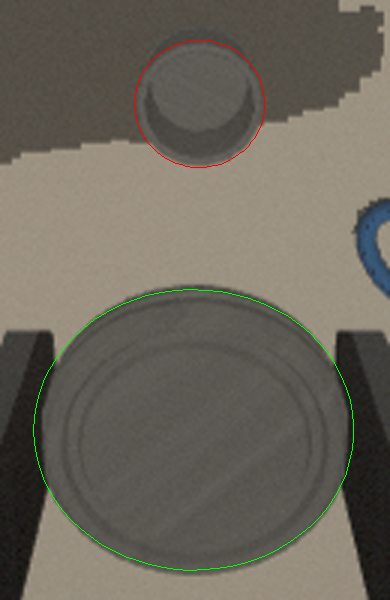

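View pics/w10.png

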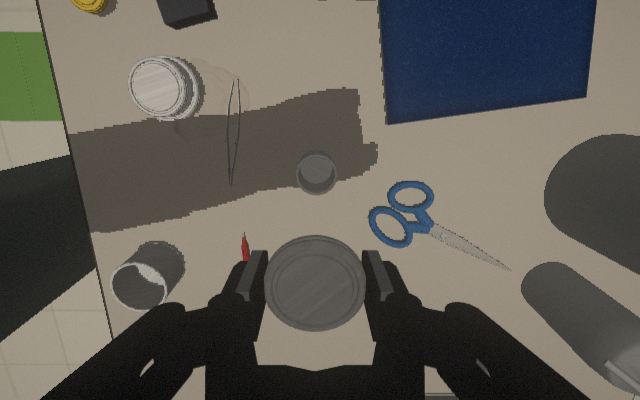

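```bash
python3 -m pendant '[[[0,0.09,1],0,0.2],[[0,0,1],0,0.2],[[0,0,1],0,0.2],[[0,0,1],0,0.2],[[0,0,1],0,0.2],[[0,0,1],0,0.2],[[0,0,1],0,0.2],[[0,0,0.8],0,0.2],[[0,0,0.5],0,0.2],[[0,0,0],0,0.2]]';  python3 -m pendant '[[[0,0,0.4],0,0.2],[[0,0,0.4],0,0.2],[[0,0,0.4],0,0.2],[[0,0,0.3],0,0.2],[[0,0,0.1],0,0.2],[[0,0,0],0,0.2]]'
python3 - <<'E'
from h import *
p=tcp(2);print(env.get_state()["finger_gap"],env.get_state()["wrist_force"])
w=env.read_camera("wrist"); overlay(w,[],(220,410,170,340),4,"pics/w11.png")
s=env.read_camera("scene"); overlay(s,[],(205,295,145,235),7,"pics/s11.png")
E
```

```text
clock: 23.12
tcp_pos: [0.654, 0.2125, 0.0657]
orientation: [-0.0, 0.706, 0.708, -0.001]
wrist_force: [0.4, -0.4, -0.1]
finger_gap: 0.0448
clock: 23.88
tcp_pos: [0.6544, 0.2127, 0.0344]
orientation: [-0.0, 0.706, 0.708, 0.0]
wrist_force: [0.6, 0.8, -0.5]
finger_gap: 0.0445
tcp [0.6546 0.2127 0.0347] sd [0.0001 0.     0.0001]
0.0447948479325443 [ 0.10119803  0.92707918 -0.0895886 ]
```

View pics/w11.png

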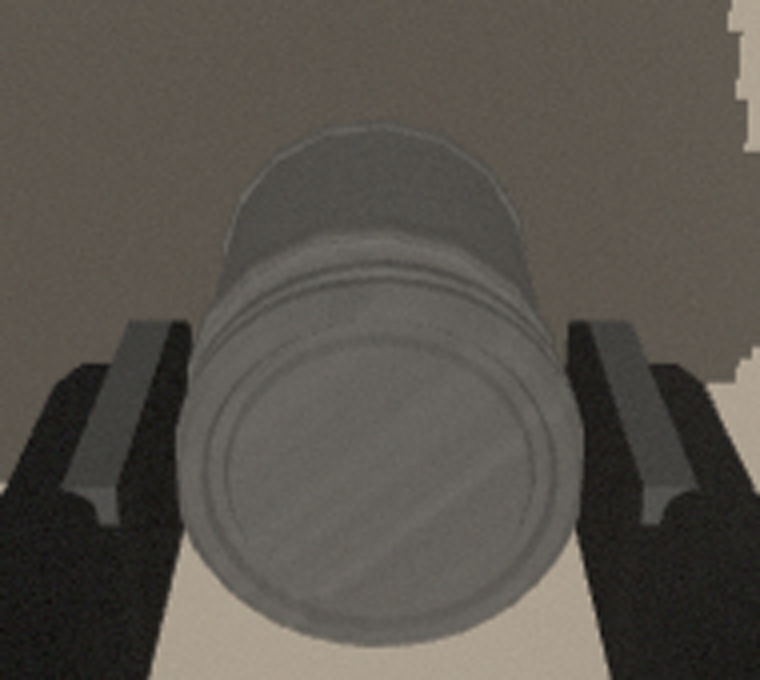

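View pics/s11.png

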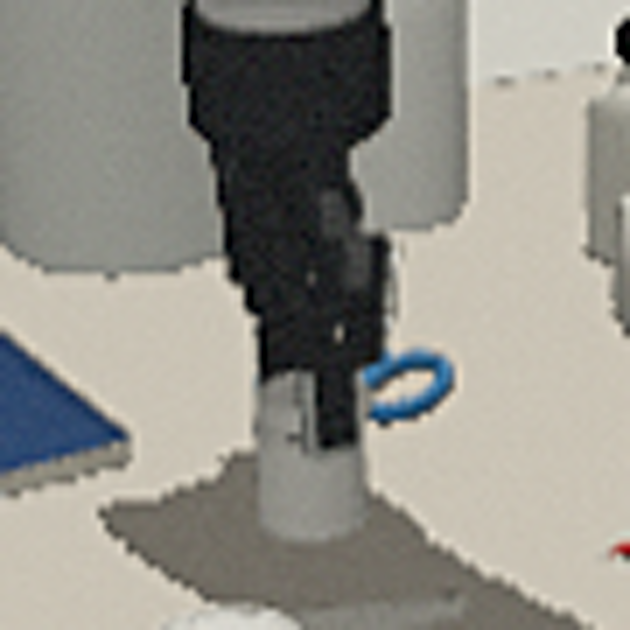

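```bash
python3 -m pendant '[[[0,0,0],0,-0.15],[[0,0,0],0,-0.3],[[0,0,0],0,-0.5],[[0,0,-0.5],0,-0.7],[[0,0,-1],0,-0.8],[[0,0,-1],0,-0.8],[[0,0,-1],0,-0.8],[[0,0,-1],0,-0.8],[[0,0,0],0,-0.8]]'
python3 - <<'E'
from h import *
p=tcp(2);print(env.get_state()["finger_gap"],env.get_state()["wrist_force"])
w=env.read_camera("wrist"); overlay(w,[],(220,410,140,310),3,"pics/w12.png")
s=env.read_camera("scene"); overlay(s,[],(205,295,145,235),5,"pics/s12.png")
E
```

```text
clock: 25.2
tcp_pos: [0.6561, 0.2129, 0.1273]
orientation: [0.001, 0.706, 0.708, 0.002]
wrist_force: [0.7, 0.2, -0.5]
finger_gap: 0.0771
tcp [0.6549 0.2127 0.1251] sd [0.0004 0.0001 0.0006]
0.07699573386090645 [-0.53716555 -0.28186748 -0.79653657]
```

View pics/w12.png

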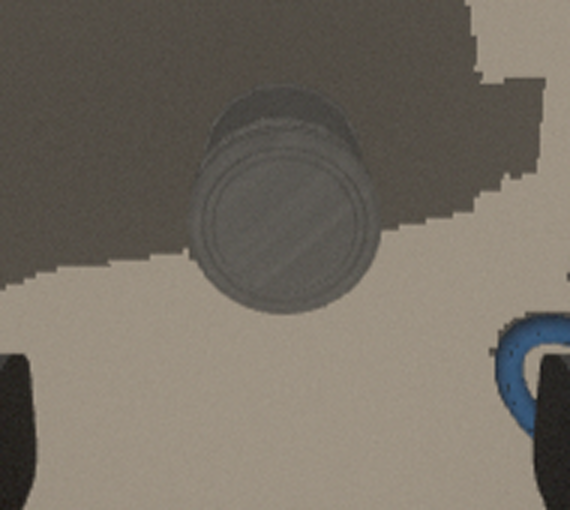

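View pics/s12.png

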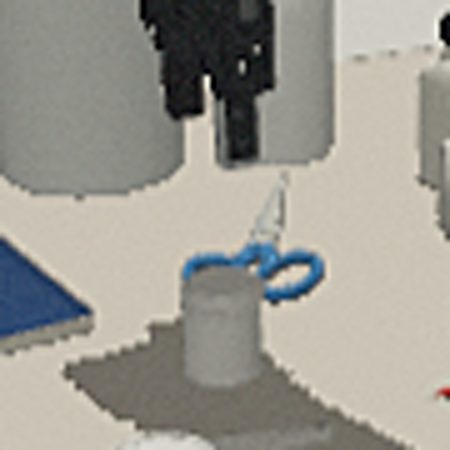

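```bash
python3 -m pendant '[[[0.56,-1,0],0,-0.8],[[0.56,-1,0],0,-0.8],[[0.56,-1,0],0,-0.8],[[0.56,-1,0],0,-0.8],[[0.56,-1,0],0,-0.8],[[0.56,-1,0],0,-0.8],[[0.56,-1,0],0,-0.8],[[0.5,-0.86,0],0,-0.8],[[0,0,0],0,-0.8],[[0,0,0],0,-0.8],[[0,0,0],0,-0.8]]'
python3 - <<'E'
from h import *
p=tcp(3);print(env.get_state()["finger_gap"],env.get_state()["wrist_force"])
w=env.read_camera("wrist"); overlay(w,[],(220,410,140,310),4,"pics/w13.png")
for z,r in [(.042,.028),(.021,.033)]: print(fitc(w,(.498,.3015,z),r),fitc(w,(.498,.3015,z),r,sign=1))
E
```

```text
clock: 26.78
tcp_pos: [0.4978, 0.3003, 0.1246]
orientation: [0.0, 0.706, 0.708, 0.0]
wrist_force: [0.1, 0.6, 0.2]
finger_gap: 0.077
tcp [0.4976 0.3002 0.1245] sd [0.0001 0.     0.    ]
0.07664895940734145 [ 0.39327235 -0.03972944  0.67405979]
[22.3875  0.5005  0.3   ] [4.8141 0.5    0.3075]
[19.6782  0.5     0.296 ] [1.7736 0.4985 0.3015]
```

View pics/w13.png

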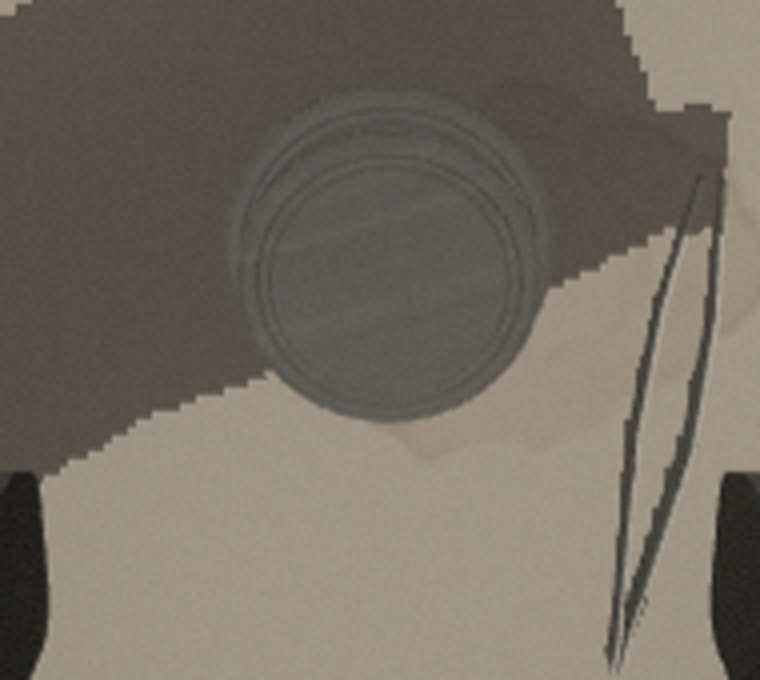

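```bash
python3 -m pendant '[[[0.06,0.07,1],0,-0.8],[[0,0,1],0,-0.8],[[0,0,1],0,-0.8],[[0,0,1],0,-0.8],[[0,0,0.6],0,-0.8],[[0,0,0.4],0,-0.6],[[0,0,0],0,-0.3],[[0,0,0],0,0],[[0,0,0],0,0],[[0,0,0],0,0],[[0,0,0],0,0]]'
python3 - <<'E'
from h import *
p=tcp(2);print(env.get_state()["finger_gap"],env.get_state()["wrist_force"])
w=env.read_camera("wrist"); overlay(w,[],(210,420,200,340),3.8,"pics/w14.png")
s=env.read_camera("scene"); overlay(s,[],(205,265,190,260),8,"pics/s14.png")
E
```

```text
clock: 28.35
tcp_pos: [0.4985, 0.3018, 0.0247]
orientation: [0.0, 0.706, 0.708, 0.0]
wrist_force: [-0.6, 0.7, -1.0]
finger_gap: 0.0547
tcp [0.4985 0.3018 0.0246] sd [0. 0. 0.]
0.054554260392012895 [ 0.43844366 -0.73524334 -0.29944762]
```

View pics/w14.png

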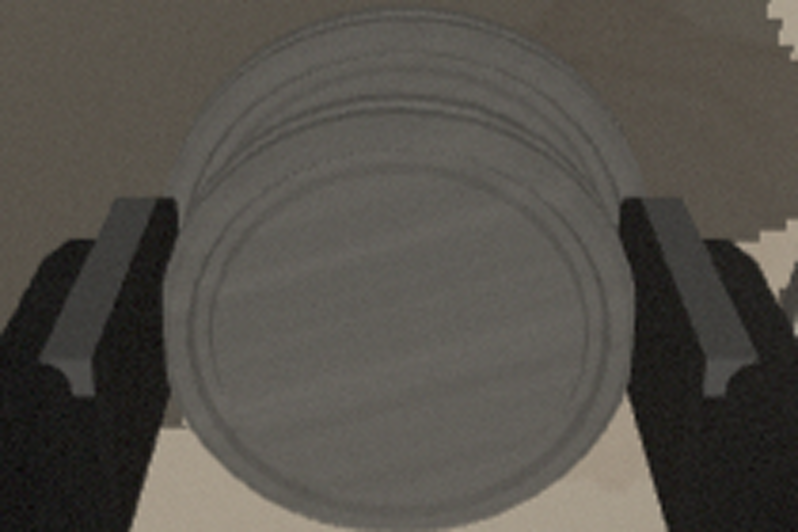

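View pics/s14.png

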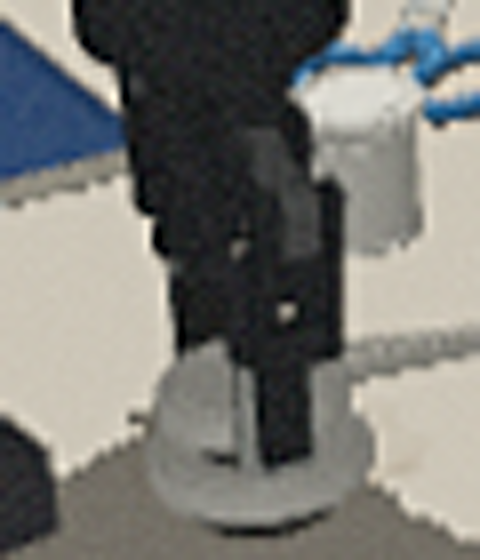

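```bash
python3 -m pendant '[[[0,0,-0.5],0,0],[[0,0,-1],0,0],[[0,0,-1],0,0],[[-0.5,0,-1],0,0],[[-1,0,-1],0,0],[[-1,-0.1,-1],0,0],[[-1,-0.1,-1],0,0],[[-1,-0.1,-1],0,0],[[-1,-0.1,-1],0,0],[[-1,-0.1,-1],0,0],[[-1,-0.1,-0.3],0,0],[[-1,-0.1,0],0,0]]'; python3 -m pendant '[[[-1,-0.1,0],0,0],[[-1,-0.1,0],0,0],[[-1,-0.1,0],0,0],[[-1,-0.1,0],0,0],[[-1,-0.1,0],0,0],[[-1,-0.1,0],0,0],[[-1,-0.1,0],0,0],[[-1,-0.1,0],0,0],[[-1,-0.1,0],0,0],[[-1,-0.1,0],0,0],[[-1,-0.1,0],0,0],[[-1,-0.1,0],0,0]]'; python3 -m pendant '[[[-1,0,0],0,0],[[-1,0,0],0,0],[[-0.75,0,0],0,0],[[0,0,0],0,0],[[0,0,0],0,0],[[0,0,0],0,0]]'
python3 - <<'E'
from h import *
p=tcp(3);print(env.get_state()["finger_gap"],env.get_state()["wrist_force"])
w=env.read_camera("wrist"); cv2.imwrite("pics/w15.png",w["color"])
b=fitc(w,(.459,-.163,.048),.0275,rng=.008); print(b,fitc(w,(.459,-.163,.048),.024,sign=-1,rng=.008))
lo=fitc(w,(p[0],p[1],p[2]+.018),.028); print(lo[1:]-p[:2])
overlay(w,[((b[1],b[2],.048),.0275,(0,0,255)),((lo[1],lo[2],p[2]+.018),.028,(0,255,0))],(250,380,140,340),3,"pics/ow15.png")
E
```

```text
clock: 30.05
tcp_pos: [0.4848, 0.13, 0.222]
orientation: [0.001, 0.706, 0.708, 0.001]
wrist_force: [-0.4, 0.9, -0.6]
finger_gap: 0.0543
clock: 31.55
tcp_pos: [0.4606, -0.1097, 0.2212]
orientation: [0.0, 0.706, 0.708, 0.0]
wrist_force: [-0.5, -0.2, -1.4]
finger_gap: 0.0547
clock: 32.3
tcp_pos: [0.4616, -0.1628, 0.2205]
orientation: [-0.0, 0.706, 0.708, 0.0]
wrist_force: [-0.1, -0.1, -0.6]
finger_gap: 0.0547
tcp [ 0.4618 -0.1628  0.2205] sd [0. 0. 0.]
0.05423919945120617 [ 0.0986457  -0.01356026 -0.9974949 ]
[34.0863  0.4615 -0.167 ] [33.7749  0.4595 -0.171 ]
[0.00104294 0.00049046]
```

View pics/w15.png

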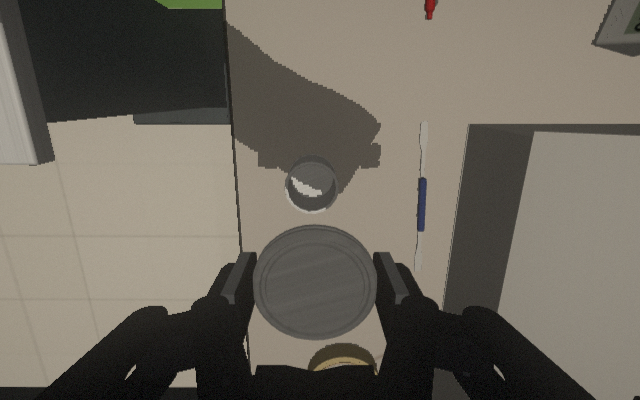

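View pics/ow15.png

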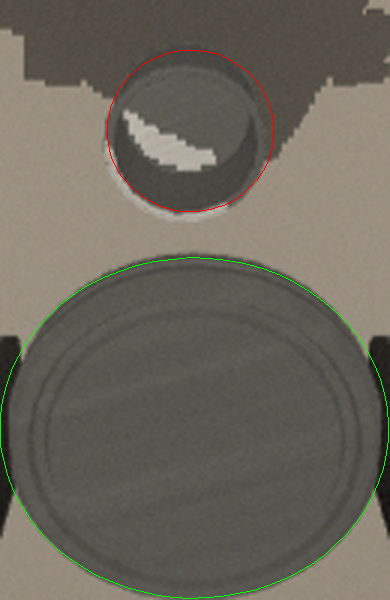

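```bash
python3 -m pendant '[[[-0.41,-0.155,1],0,0],[[0,0,1],0,0],[[0,0,1],0,0],[[0,0,1],0,0],[[0,0,1],0,0],[[0,0,1],0,0],[[0,0,1],0,0],[[0,0,0.7],0,0],[[0,0,0.3],0,0],[[0,0,0],0,0],[[0,0,0],0,0]]'
python3 - <<'E'
from h import *
p=tcp(2);print(env.get_state()["finger_gap"],env.get_state()["wrist_force"])
w=env.read_camera("wrist"); overlay(w,[],(220,410,140,340),3,"pics/w16.png")
s=env.read_camera("scene"); overlay(s,[],(360,450,150,240),6,"pics/s16.png")
E
```

```text
clock: 33.88
tcp_pos: [0.4592, -0.1718, 0.0611]
orientation: [0.001, 0.706, 0.708, 0.0]
wrist_force: [-0.7, -0.5, -1.3]
finger_gap: 0.0545
tcp [ 0.4592 -0.1719  0.0612] sd [0. 0. 0.]
0.0548015112023491 [ 0.21895167 -0.49686139 -1.15967522]
```

View pics/w16.png

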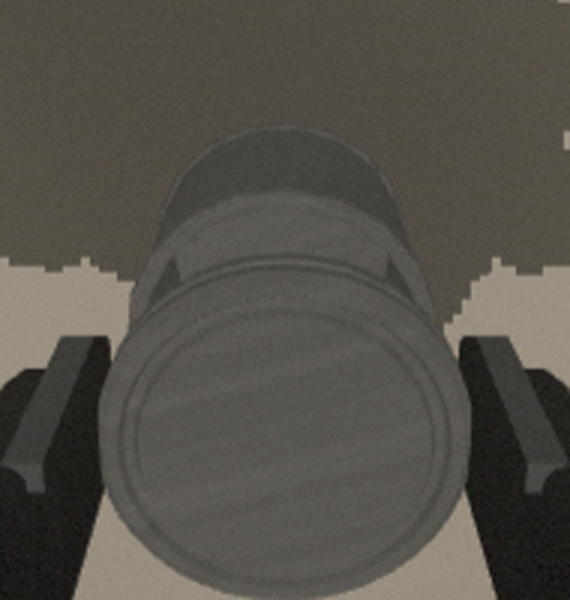

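View pics/s16.png

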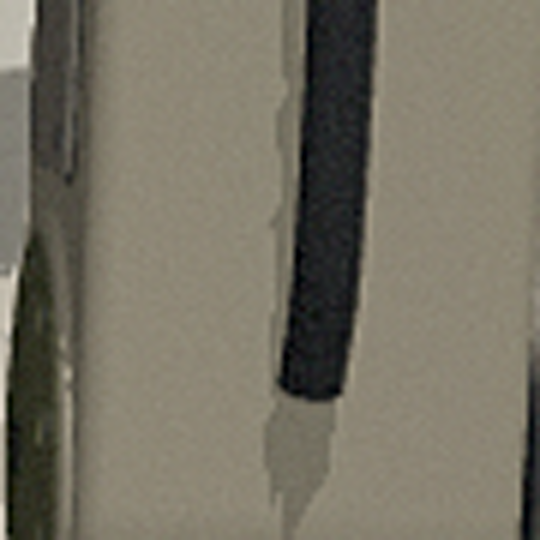

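Run:
```python
from h import *
w=env.read_camera("wrist");p=env.get_state()["tcp_pos"]
zt=p[2]+.0175
lo=fitc(w,(p[0],p[1],zt),.028); print(lo[1:]-p[:2])
w["color"]=cv2.convertScaleAbs(w["color"],alpha=1.5)
overlay(w,[((lo[1],lo[2],zt),.028,(0,255,0)),((lo[1],lo[2],.048),.0275,(0,0,255)),((lo[1],lo[2],0),.0265,(255,0,0))],(220,410,140,340),3,"pics/ow16.png")
```

```text
[ 0.00095297 -0.00097223]
```

View pics/ow16.png

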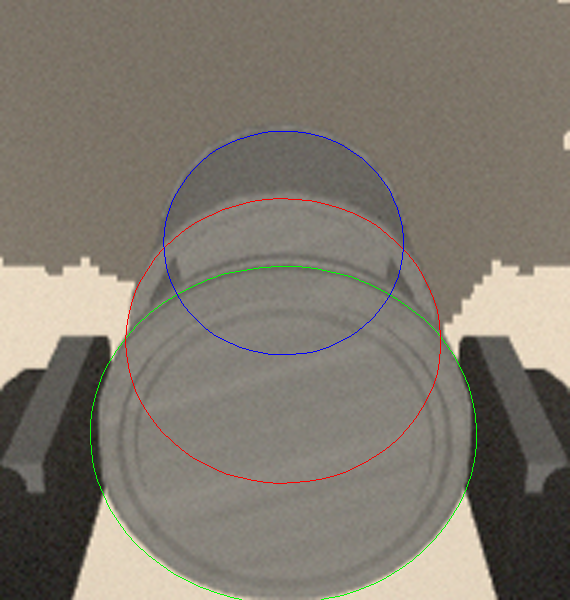

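```bash
python3 -m pendant '[[[0.03,0,0.4],0,0],[[0,0,0.4],0,0],[[0,0,0.16],0,0],[[0,0,0],0,0]]'
python3 - <<'E'
from h import *
p=tcp(2);print(env.get_state()["finger_gap"],env.get_state()["wrist_force"])
w=env.read_camera("wrist"); overlay(w,[],(220,410,140,340),3,"pics/w17.png")
E
```

```text
clock: 34.62
tcp_pos: [0.4583, -0.1708, 0.0407]
orientation: [-0.001, 0.706, 0.708, -0.0]
wrist_force: [-1.2, 0.5, -0.5]
finger_gap: 0.0542
tcp [ 0.4586 -0.1709  0.0411] sd [0.0001 0.     0.0001]
0.054634946349272205 [ 0.11172917  0.2925333  -0.81885383]
```

View pics/w17.png

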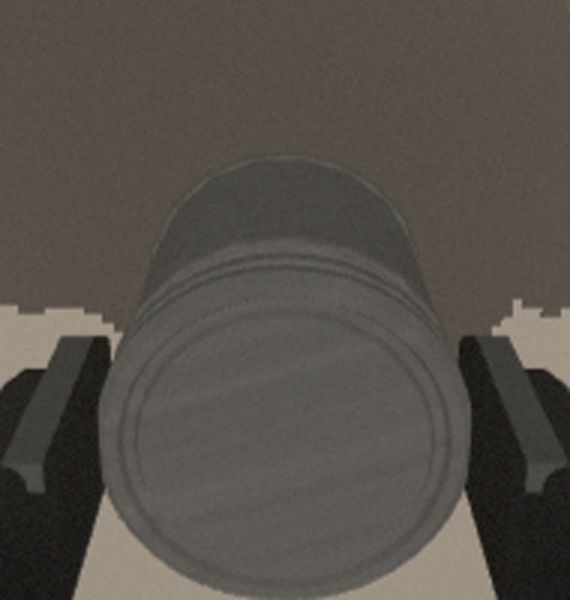

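Aligned and free of contact force; release.

```bash
python3 -m pendant '[[[0,0,0],0,-0.4],[[0,0,0],0,-0.5],[[0,0,0],0,-0.7],[[0,0,-0.5],0,-0.8],[[0,0,-1],0,-1],[[0,0,-1],0,-1],[[0,0,-1],0,-1],[[0,0,-1],0,-1],[[0,0,0],0,-1]]'
python3 - <<'E'
from h import *
p=tcp(2);print(env.get_state()["finger_gap"],env.get_state()["wrist_force"])
w=env.read_camera("wrist"); overlay(w,[],(220,410,140,310),3,"pics/w18.png")
E
```

```text
clock: 35.9
tcp_pos: [0.46, -0.1717, 0.1333]
orientation: [0.002, 0.706, 0.708, 0.001]
wrist_force: [-0.6, -0.3, 0.2]
finger_gap: 0.0855
tcp [ 0.459  -0.1711  0.1317] sd [0.0003 0.0002 0.0004]
0.08545662308967808 [ 0.1688244   0.73796921 -0.30872946]
```

View pics/w18.png

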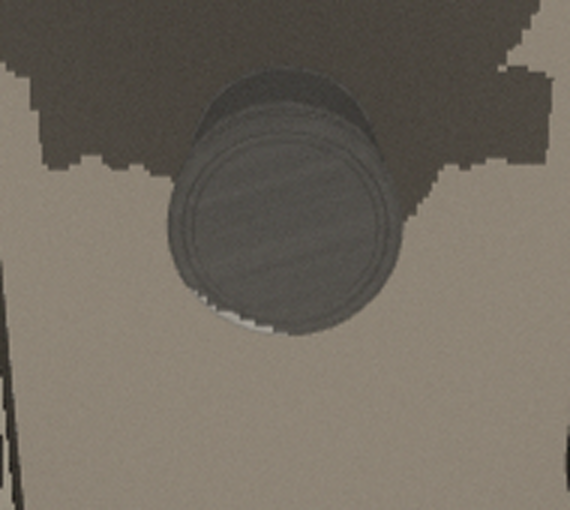

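```bash
python3 -m pendant '[[[1,0,0],0,-1],[[1,0.1,0],0,-1],[[1,0.1,0],0,-1],[[1,0.1,0],0,-1],[[1,0.1,0],0,-1],[[1,0.1,0],0,-1],[[1,0.1,0],0,-1],[[1,0.1,0],0,-1],[[1,0.1,0],0,-1],[[1,0.1,0],0,-1],[[1,0.1,0],0,-1],[[1,0.1,0],0,-1]]'; python3 -m pendant '[[[1,0.1,0],0,-1],[[1,0.1,0],0,-1],[[1,0.1,0],0,-1],[[1,0.1,0],0,-1],[[1,0.1,0],0,-1],[[1,0.1,0],0,-1],[[1,0.1,0],0,-1],[[1,0.1,0],0,-1],[[1,0.1,0],0,-1],[[1,0,0],0,-1],[[1,0,0],0,-1],[[0.5,0,0],0,-1]]';python3 -m pendant '[[[0,0,0],0,-1],[[0,0,0],0,-1]]'
python3 - <<'E'
from h import *
p=tcp(3);print(env.get_state()["finger_gap"],env.get_state()["wrist_force"])
w=env.read_camera("wrist"); overlay(w,[],(210,430,130,310),3.5,"pics/w19.png")
for z,r in [(.021,.033)]: print(fitc(w,(.4995,.3,z),r),fitc(w,(.498,.3,z),r,sign=1))
t=env.read_camera("top"); overlay(t,[],(225,425,140,240),4,"pics/t19.png")
s=env.read_camera("scene"); overlay(s,[],(210,430,185,275),3.6,"pics/s19.png")
E
```

```text
clock: 37.55
tcp_pos: [0.4788, 0.0707, 0.1305]
orientation: [-0.001, 0.706, 0.708, -0.001]
wrist_force: [-0.0, 0.1, 0.3]
finger_gap: 0.0856
clock: 39.05
tcp_pos: [0.4972, 0.3005, 0.1312]
orientation: [-0.0, 0.706, 0.708, 0.0]
wrist_force: [0.3, -0.5, 0.3]
finger_gap: 0.0853
clock: 39.3
tcp_pos: [0.4973, 0.2987, 0.1312]
orientation: [0.0, 0.706, 0.708, -0.0]
wrist_force: [0.3, -0.7, 0.1]
finger_gap: 0.0854
tcp [0.4974 0.2985 0.1313] sd [0.0001 0.     0.0001]
0.08505852422857461 [ 0.12426234 -0.1185472   0.08844142]
[15.5089  0.5005  0.2995] [1.4622 0.4965 0.306 ]
```

View pics/w19.png

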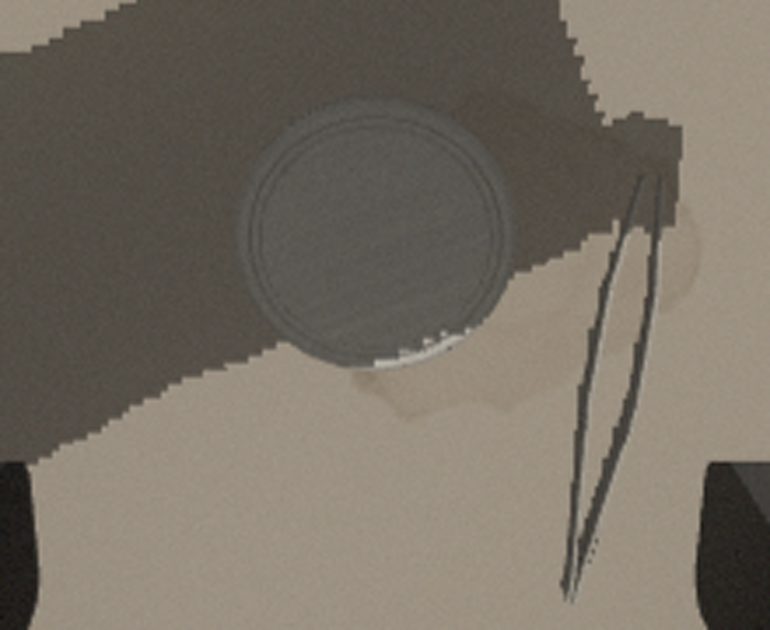

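View pics/s19.png

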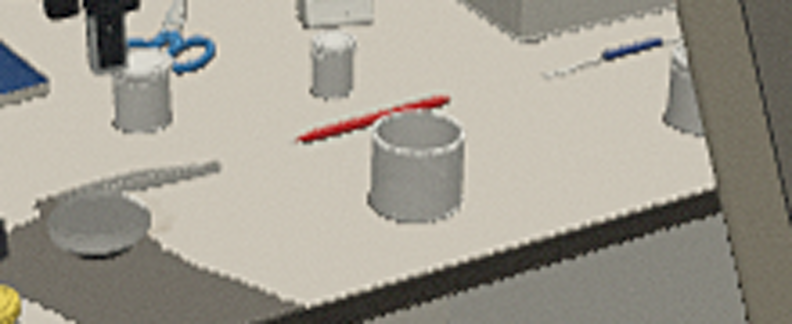

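View pics/t19.png

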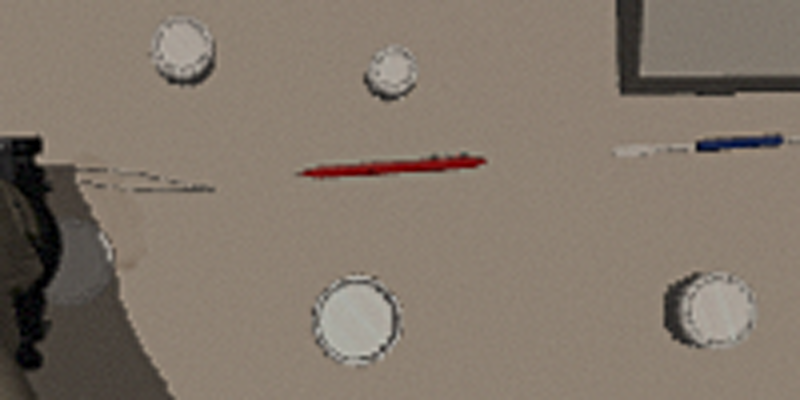

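```bash
python3 -m pendant '[[[0.125,0.08,1],0,-0.8],[[0,0,1],0,-0.78],[[0,0,1],0,-0.78],[[0,0,1],0,-0.78],[[0,0,1],0,-0.78],[[0,0,0.5],0,-0.78],[[0,0,0.2],0,-0.78],[[0,0,0],0,-0.78]]'
python3 - <<'E'
from h import *
p=tcp(3);print(env.get_state()["finger_gap"],env.get_state()["wrist_force"])
w=env.read_camera("wrist"); overlay(w,[],(190,440,170,360),3,"pics/w20.png")
s=env.read_camera("scene"); overlay(s,[],(195,275,190,270),7,"pics/s20.png")
E
```

```text
clock: 40.6
tcp_pos: [0.4992, 0.3017, 0.0176]
orientation: [0.0, 0.706, 0.708, 0.0]
wrist_force: [0.5, -0.1, 0.2]
finger_gap: 0.0763
tcp [0.4995 0.3019 0.018 ] sd [0.0001 0.     0.0001]
0.07605176062121032 [ 0.25285613 -0.37098123  0.25783262]
```

View pics/w20.png

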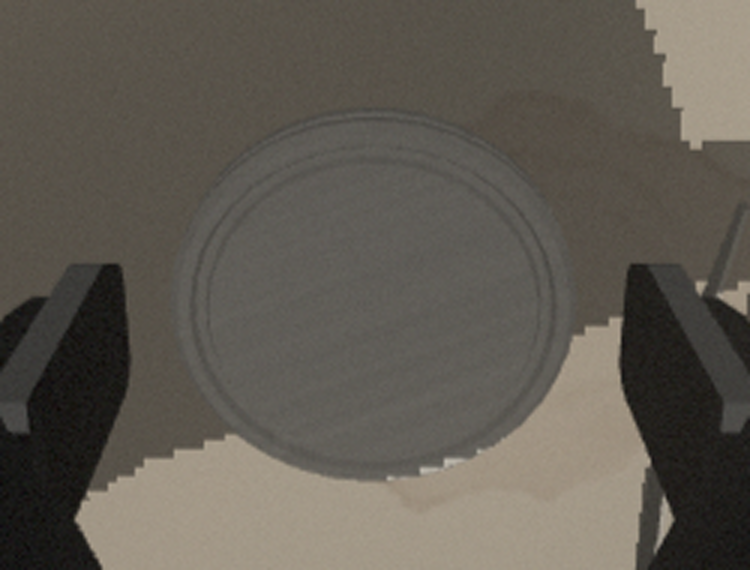

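View pics/s20.png

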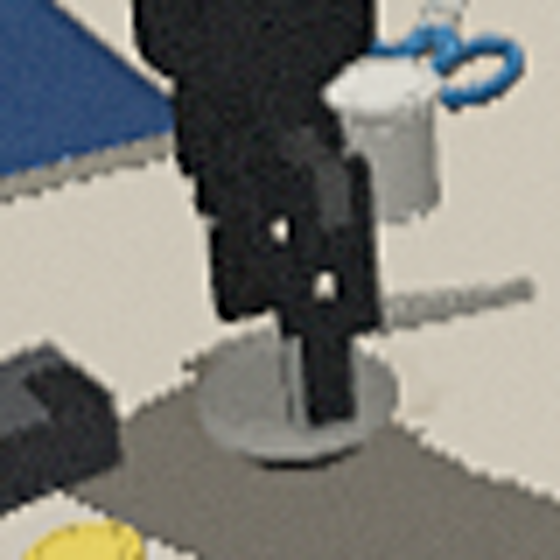

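```bash
python3 -m pendant '[[[0,0,0.5],0,-0.78],[[0,0,0.2],0,-0.78],[[0,0,0],0,-0.6],[[0,0,0],0,-0.3],[[0,0,0],0,-0.2],[[0,0,0],0,-0.2],[[0,0,0],0,-0.2]]'
python3 - <<'E'
from h import *
p=tcp(2);print(env.get_state()["finger_gap"],env.get_state()["wrist_force"])
w=env.read_camera("wrist"); overlay(w,[],(190,440,170,360),3,"pics/w21.png")
s=env.read_camera("scene"); overlay(s,[],(195,275,190,270),7,"pics/s21.png")
E
```

```text
clock: 41.72
tcp_pos: [0.4989, 0.3016, 0.0033]
orientation: [-0.0, 0.706, 0.708, -0.0]
wrist_force: [0.4, -0.1, -1.2]
finger_gap: 0.0644
tcp [0.4989 0.3016 0.0033] sd [0. 0. 0.]
0.06448332461745207 [-0.09124306  0.93314704 -1.34358641]
```

View pics/w21.png

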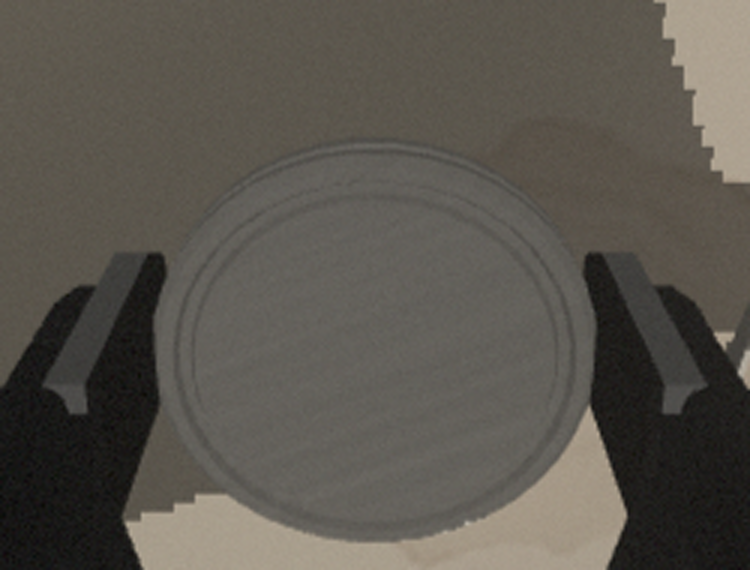

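View pics/s21.png

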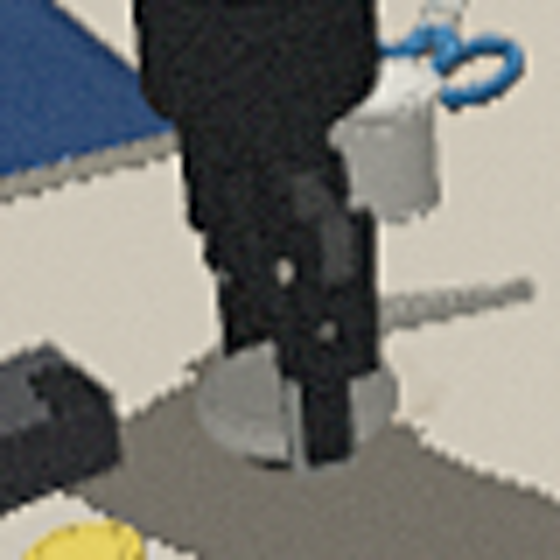

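```bash
python3 -m pendant '[[[0,0,-0.5],0,-0.2],[[0,0,-1],0,-0.2],[[0,0,-1],0,-0.2],[[-0.5,-0.1,-1],0,-0.2],[[-1,-0.2,-1],0,-0.2],[[-1,-0.2,-1],0,-0.2],[[-1,-0.2,-1],0,-0.2],[[-1,-0.2,-1],0,-0.2],[[-1,-0.2,-1],0,-0.2],[[-1,-0.2,-1],0,-0.2],[[-1,-0.2,-1],0,-0.2],[[-1,-0.2,-0.8],0,-0.2]]'; python3 -m pendant '[[[-1,-0.2,0],0,-0.2],[[-1,-0.2,0],0,-0.2],[[-0.27,-0.05,0],0,-0.2],[[0,0,0],0,-0.2],[[0,0,0],0,-0.2],[[0,0,0],0,-0.2]]'
python3 - <<'E'
from h import *
p=tcp(3);print(env.get_state()["finger_gap"],env.get_state()["wrist_force"])
w=env.read_camera("wrist"); cv2.imwrite("pics/w22.png",w["color"])
b=fitc(w,(.457,.085,.054),.0325,rng=.008); print(b,fitc(w,(.457,.085,.054),.029,sign=-1,rng=.008))
lo=fitc(w,(p[0],p[1],p[2]+.0175),.033); print(lo[1:]-p[:2])
overlay(w,[((b[1],b[2],.054),.0325,(0,0,255)),((lo[1],lo[2],p[2]+.0175),.033,(0,255,0))],(240,390,140,340),3,"pics/ow22.png")
E
```

```text
clock: 43.42
tcp_pos: [0.465, 0.1304, 0.2309]
orientation: [0.0, 0.706, 0.708, 0.0]
wrist_force: [-0.2, 0.5, -0.7]
finger_gap: 0.0644
clock: 44.18
tcp_pos: [0.4566, 0.0866, 0.2292]
orientation: [-0.0, 0.706, 0.708, 0.0]
wrist_force: [0.1, 0.0, -0.4]
finger_gap: 0.0646
tcp [0.4565 0.0865 0.2292] sd [0. 0. 0.]
0.06455955589139534 [ 0.06530022  0.25920553 -0.33149174]
[30.9924  0.4555  0.0895] [29.2719  0.4555  0.086 ]
[ 0.00096294 -0.00102551]
```

View pics/w22.png

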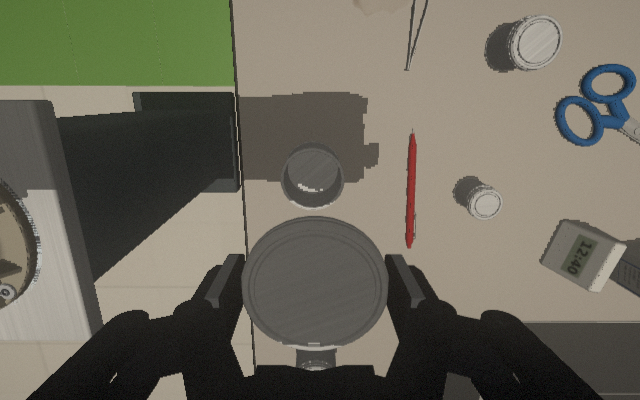

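View pics/ow22.png

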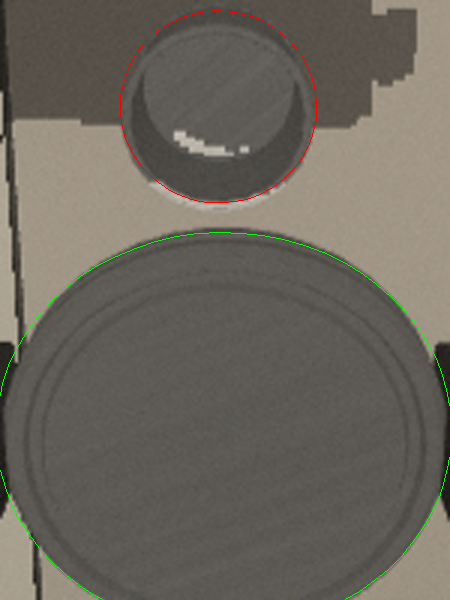

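```bash
python3 -m pendant '[[[0.025,-0.1,1],0,-0.2],[[0,0,1],0,-0.2],[[0,0,1],0,-0.2],[[0,0,1],0,-0.2],[[0,0,1],0,-0.2],[[0,0,1],0,-0.2],[[0,0,1],0,-0.2],[[0,0,0.8],0,-0.2],[[0,0,0.35],0,-0.2],[[0,0,0],0,-0.2],[[0,0,0],0,-0.2]]'
python3 - <<'E'
from h import *
p=tcp(2);print(env.get_state()["finger_gap"],env.get_state()["wrist_force"])
w=env.read_camera("wrist"); overlay(w,[],(220,410,140,340),3,"pics/w23.png")
s=env.read_camera("scene"); overlay(s,[],(280,370,170,260),6,"pics/s23.png")
E
```

```text
clock: 45.75
tcp_pos: [0.4551, 0.0867, 0.0669]
orientation: [0.0, 0.706, 0.708, 0.0]
wrist_force: [-0.0, 1.1, -0.4]
finger_gap: 0.0643
tcp [0.4552 0.0866 0.067 ] sd [0. 0. 0.]
0.06455552056062046 [-0.528803   -0.42496347 -0.93584034]
```

View pics/w23.png

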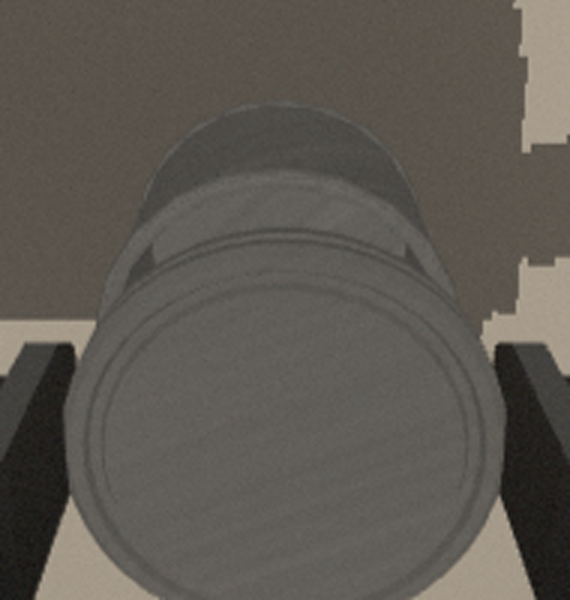

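View pics/s23.png

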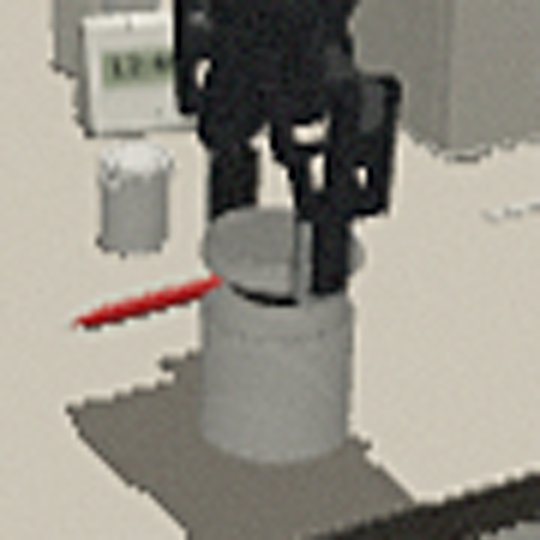

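```bash
python3 -m pendant '[[[0,-0.04,0.4],0,-0.2],[[0,0,0.4],0,-0.2],[[0,0,0.17],0,-0.2],[[0,0,0],0,-0.2]]'
python3 - <<'E'
from h import *
p=tcp(2);print(env.get_state()["finger_gap"],env.get_state()["wrist_force"])
w=env.read_camera("wrist"); overlay(w,[],(220,410,140,340),3,"pics/w24.png")
s=env.read_camera("scene"); overlay(s,[],(280,370,170,260),6,"pics/s24.png")
E
```

```text
clock: 46.45
tcp_pos: [0.4536, 0.0866, 0.0465]
orientation: [-0.0, 0.706, 0.708, -0.0]
wrist_force: [1.0, -1.2, -0.6]
finger_gap: 0.0647
tcp [0.4536 0.0866 0.0467] sd [0.     0.     0.0001]
0.06441311410573164 [-0.25480289  0.11725363 -0.27428528]
```

View pics/w24.png

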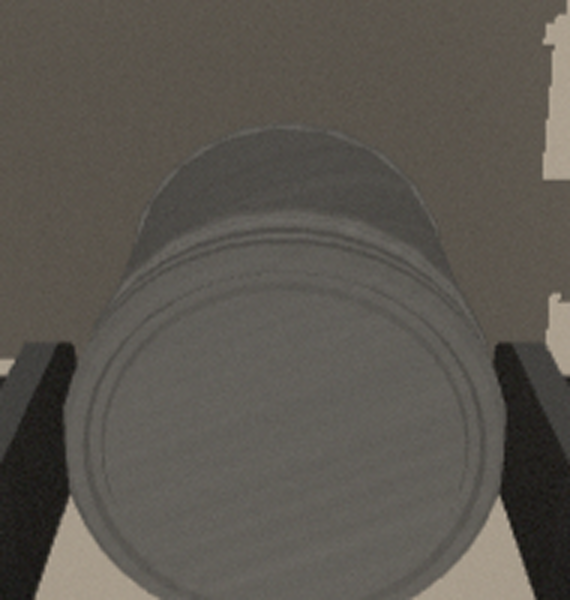

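View pics/s24.png

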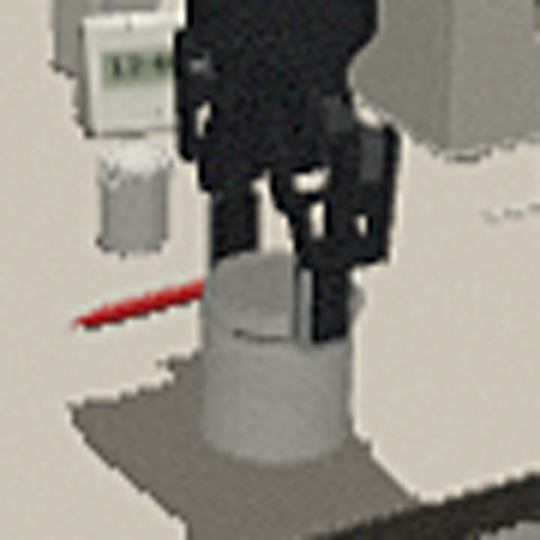

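```bash
python3 -m pendant '[[[0,0,0],0,-0.6],[[0,0,0],0,-0.8],[[0,0,0],0,-1],[[0,0,-0.5],0,-1],[[0,0,-1],0,-1],[[0,0,-1],0,-1],[[0,0,-1],0,-1],[[0,0,-1],0,-1],[[0,0,-1],0,-1],[[0,0,-1],0,-1],[[0,0,0],0,-1],[[0,0,0],0,-1]]'
python3 - <<'E'
from h import *
p=tcp(2);print(env.get_state()["finger_gap"],env.get_state()["wrist_force"])
w=env.read_camera("wrist"); cv2.imwrite("pics/w25.png",w["color"])
s=env.read_camera("scene"); overlay(s,[],(210,430,165,275),3.6,"pics/s25.png")
t=env.read_camera("top"); overlay(t,[],(225,425,140,240),4,"pics/t25.png")
E
```

```text
clock: 48.15
tcp_pos: [0.4535, 0.0866, 0.1766]
orientation: [-0.0, 0.706, 0.708, -0.0]
wrist_force: [-0.5, -0.4, -0.2]
finger_gap: 0.0856
tcp [0.4532 0.0866 0.1761] sd [0.0001 0.     0.0001]
0.08510742128325494 [-0.33655279 -0.84239371 -0.01378114]
```

View pics/w25.png

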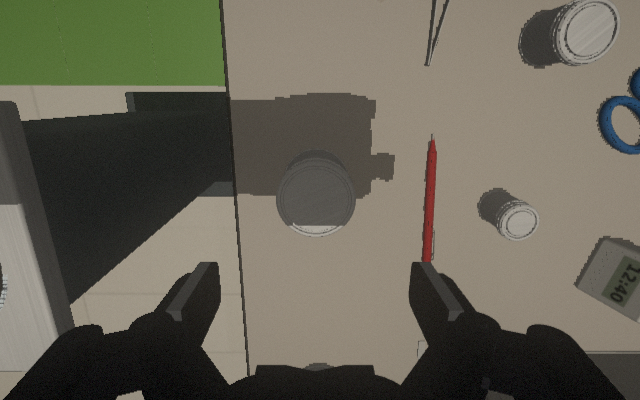

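View pics/s25.png

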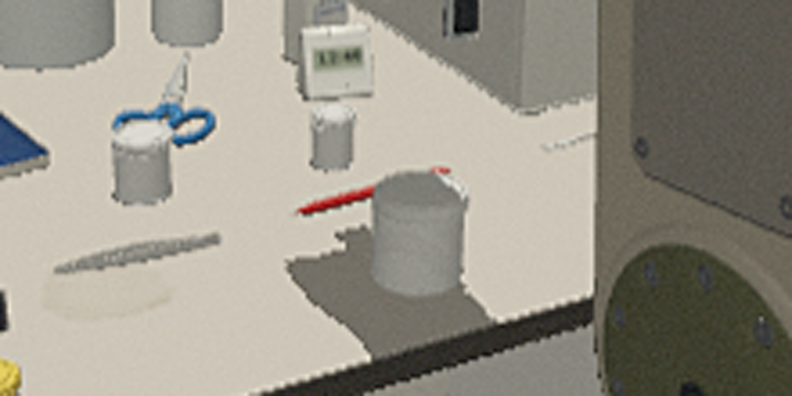

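View pics/t25.png

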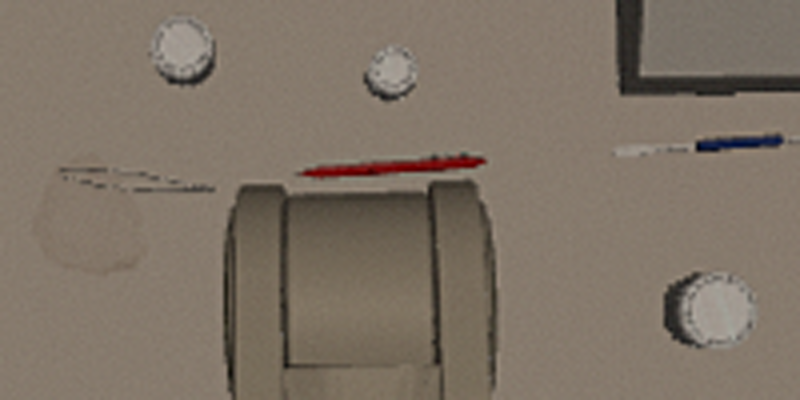

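```bash
python3 -m pendant '[[[1,0,-1],0,-1],[[1,0,-1],0,-1],[[1,0,0],0,-1],[[1,0,0],0,-1],[[1,0,0],0,-1],[[1,0,0],0,-1],[[1,0,0],0,-1],[[1,0,0],0,-1],[[1,0,0],0,-1],[[1,0,0],0,-1],[[1,0,0],0,-1],[[1,0,0],0,-1]]'; python3 -m pendant '[[[1,0,0],0,-1],[[0.5,0,0],0,-1],[[0,0,0],0,-1],[[0,0,0],0,-1]]'
python3 - <<'E'
from h import *
s=env.read_camera("scene"); overlay(s,[],(300,430,175,265),6,"pics/s26.png"); overlay(s,[],(210,320,165,245),7,"pics/s26b.png")
t=env.read_camera("top"); overlay(t,[],(225,425,140,240),4,"pics/t26.png")
E
```

```text
clock: 49.9
tcp_pos: [0.453, 0.3279, 0.2168]
orientation: [-0.0, 0.706, 0.708, 0.0]
wrist_force: [-0.5, 0.3, -0.3]
finger_gap: 0.0854
clock: 50.4
tcp_pos: [0.4529, 0.3562, 0.2169]
orientation: [0.0, 0.706, 0.708, -0.0]
wrist_force: [0.1, -1.1, -0.2]
finger_gap: 0.0853
```

View pics/s26.png

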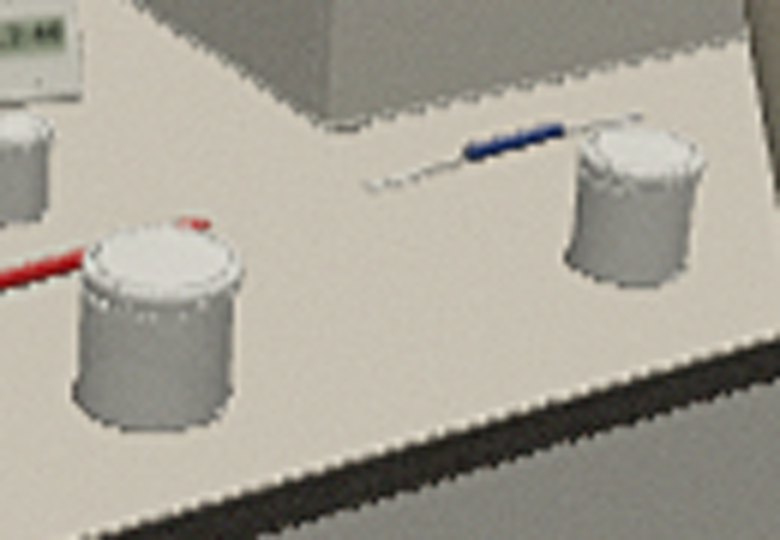

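View pics/s26b.png

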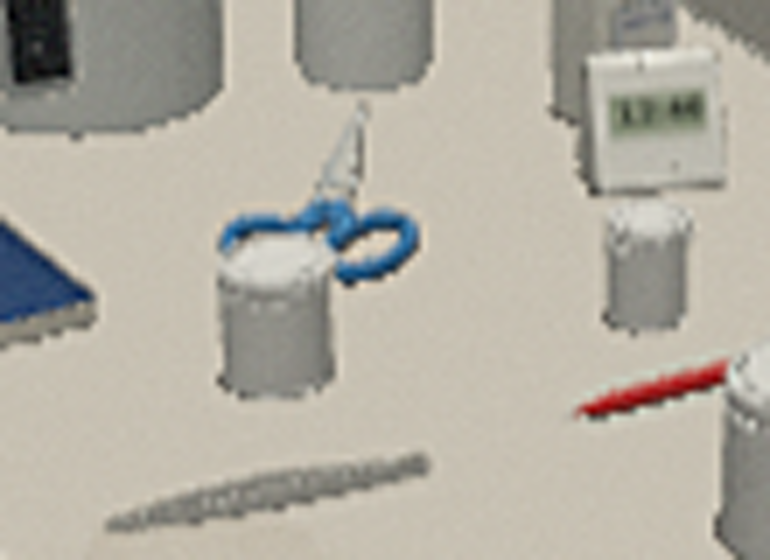

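View pics/t26.png

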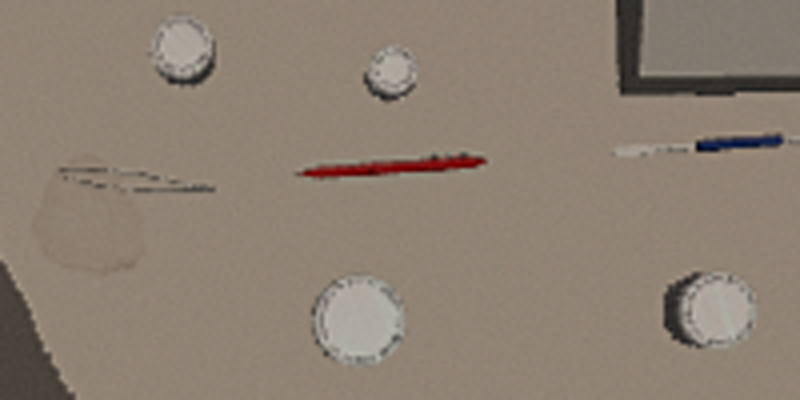

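Run:
```python
from h import *
s=env.read_camera("scene"); it=[]
for k,c in dict(s=(.6375,.0585),m=(.6545,.213),l=(.4595,-.1705),xl=(.4555,.0866)).items():
    R=dict(s=.018,m=.023,l=.028,xl=.033)[k]; b=fitc(s,(*c,H[k]+.009),R,rng=.006,sign=1); print(k,b)
    it+=[((*b[1:],H[k]+.009),R,(0,0,255)),((*b[1:],H[k]),R,(0,160,0)),((*b[1:],0),R-.0015,(255,0,0))]
overlay(s,it,(300,430,175,265),6,"pics/o27.png")
```

```text
s [6.9284 0.6435 0.053 ]
m [18.0768  0.6575  0.2095]
l [ 7.7731  0.4615 -0.176 ]
xl [14.9579  0.455   0.0826]
```

View pics/o27.png

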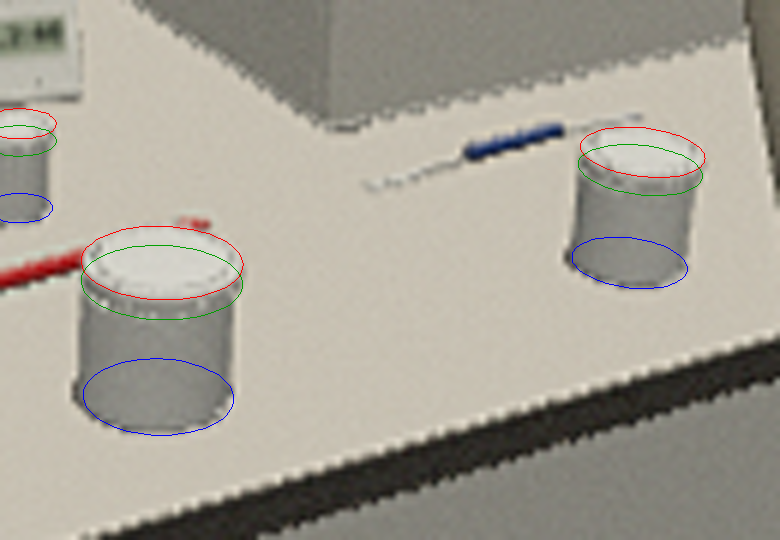

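The lid and pot outlines match the model at the seated height, with no tilt. I'm handing in.

```bash
python3 -c "
from workcell import env
print(env.hand_in())"
```

```text
the job is handed in; nothing more can be done
None
```

All four pots are closed, each with the lid that fits it, and I handed the job in at about 51 s of the 112 s allowed. I took the pile apart from the top: lid_s, lid_m, lid_l, then lid_xl. Each lid was gripped by the edge of its flange and let go about 1.5–3 mm above its seat, so the taper centred it.

**Last checks:** The scene, top and wrist pictures show every lid level on its pot and the right way up. I found no visible shift of any pot, and the yellow look-alike was not touched. For pot_l and pot_xl, circles drawn at the seated height lined up with the lids and rims in the scene picture. For pot_s and pot_m I relied on looking at the pictures. The gripper ended open and clear at 0.22 m height, and the highest contact force I read was about 6 N.

**What disagreed:**
- **Cameras:** They differed by 2–5 mm on absolute positions. I placed each lid by its offset from the pot in the wrist camera, so this error mostly cancelled.
- **Final check:** The automatic circle fit on the small lid in the scene picture was poor and stopped at the edge of its search range.
- **lid_m:** A few newtons showed on the wrist at the first grasp, so I regripped it about 3 mm higher.

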